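# Weigh out a batch of amulet cases and tip it into the tray

## Task

Make up a batch on the scale: first move the brass weight from the pan to the middle of the blue felt pad, then put every middle-size (40 mm) silver case on the bench into the pan, press the red lock lever down until it stays down by itself, and only then lift the pan by its bar to 60 degrees (the red mark) and hold it there for two seconds so that all the cases slide into the copper tray. Bring the pan back fully level and lay the weight back in it; at the end the lock stays down and every middle-size case lies in the tray. Leave the smaller and larger cases and everything else on the bench where they are.

Things in the scene. Friction and masses are not known exactly. Their poses are not given: they have to be found in the camera images.
- scale: Bench scale, green housing, fixed. Origin on the bench surface under the middle of the level pan; z up, +x runs along the pan's hinge line towards the lock lever, -y towards the copper catch tray, +y towards the pan's lifting bar. At yaw 0 its axes are those of the world.
- pan (a joint): Tilt of the steel pan in rad: 0 = level on its stop (as it starts), grows to 1.6 as the bar side is lifted, about a line along the scale's x through (0, -70, 85) mm in the scale's axes, at the pouring lip. The stiff hinge (0.6 N m) keeps it where it is left; lifting takes about 5 N. White dial at the lever end: black ticks at 0, 30, 90 degrees, a longer red one at 60; black pointer on the pan.
- pan_in (a point): Centre of the pan's inner floor (upper face), 89 mm above the bench when level; its axes turn with the pan (x along the hinge, y towards the bar, z square to the floor). The pan inside is 182 mm (x) by 136 mm (y); thin walls 20 mm high on three sides, the hinge side (-y) is an open lip. The hinge line is at y = -70, z = -4 mm here.
- pan_bar (a point): Middle of the pan's black lifting bar, a round bar 12 mm thick and 90 mm long parallel to the hinge, in pan_in axes at (0, 125, 14) mm, so 103 mm above the bench when level. It stands 55 mm clear of the pan's wall, on two 8 mm arms at its ends; nothing lies below it. It can be pinched from above and turns freely between the fingers as the pan swings.
- lock (a joint): Lock lever in rad: 0 = up (sprung), 0.6 = fully down. Turns about the scale's x axis; the spring resists with up to about 8 N at the pad, then past about 0.48 it snaps down into a detent at 0.6 and stays down by itself; short of that it springs back up.
- lock_pad (a point): Centre of the top face of the red square press pad (34 mm, 10 mm thick) at the lever's end. The lever's pivot is in the scale's axes at (152, 105, 85) mm; the pad centre is at about (152, 21, 148) mm when up and (152, 0, 90) mm when fully down, facing straight up then. Free all round and below.
- tray_in (a point): Centre of the inner floor of the copper catch tray, fixed to the scale under the pouring lip, 5 mm above the bench; in the scale's axes at (0, -150, 5) mm, same axes. Inside 210 mm (x) by 150 mm (y), walls 5 mm thick, rim 55 mm above the bench.
- weight: Brass check weight, a plain block 50 mm (its x) by 34 mm (its y) by 18 mm high, about 240 g. Origin at the centre of its underside. Starts lying flat in the pan, its 34 mm width roughly along the pan's x.
- felt_pad: Round blue felt pad fixed on the bench, 84 mm across, 4 mm thick. Origin under its centre, on the bench.
- case_m1: Round silver amulet case of the MIDDLE size, 40 mm across, 16 mm high, about 60 g. Origin at the centre of its underside, z up through its lid. Lies flat on the bench at the start, or is absent.
- case_m2: Round silver amulet case of the MIDDLE size, 40 mm across, 16 mm high, about 60 g. Origin at the centre of its underside, z up through its lid. Lies flat on the bench at the start, or is absent.
- case_m3: Round silver amulet case of the MIDDLE size, 40 mm across, 16 mm high, about 60 g. Origin at the centre of its underside, z up through its lid. Lies flat on the bench at the start, or is absent.
- case_m4: Round silver amulet case of the MIDDLE size, 40 mm across, 16 mm high, about 60 g. Origin at the centre of its underside, z up through its lid. Lies flat on the bench at the start, or is absent.
- case_m5: Round silver amulet case of the MIDDLE size, 40 mm across, 16 mm high, about 60 g. Origin at the centre of its underside, z up through its lid. Lies flat on the bench at the start, or is absent.
- case_s1: Round silver amulet case of the SMALL size, 30 mm across, 16 mm high; otherwise looks the same as the middle ones. Origin at the centre of its underside. Not wanted: leave it alone.
- case_s2: Round silver amulet case of the SMALL size, 30 mm across, 16 mm high; otherwise looks the same as the middle ones. Origin at the centre of its underside. Not wanted: leave it alone.
- case_l1: Round silver amulet case of the LARGE size, 50 mm across, 16 mm high; otherwise looks the same as the middle ones. Origin at the centre of its underside. Not wanted: leave it alone.
- case_l2: Round silver amulet case of the LARGE size, 50 mm across, 16 mm high; otherwise looks the same as the middle ones. Origin at the centre of its underside. Not wanted: leave it alone.
- yellow_lid: Bystander: yellow plastic ring lid, 56 mm across, 14 mm high, lying among the cases. Origin under its centre.
- cork: Bystander: cork stopper, 32 mm across, 22 mm high, standing among the cases. Origin under its centre.
- vase: Bystander: silver vase, 68 mm across, 144 mm high. Origin under its centre.
- cup: Bystander: white tea cup, 84 mm across, 60 mm high. Origin under its centre.
- hammer: Bystander: hammer 220 mm long, lying along its own x, beyond the scale.
- bottle: Bystander: clear bottle with red cap, 60 mm across, 200 mm high. Origin under its centre.
Things that resemble listed ones, but are neither listed nor needed, are in the scene too. Of the things shaped like the weight, the brass one is meant. Leave any green look-alike of the felt_pad alone.

How it is judged:
By the outcome, as a careful person would: the job done as asked, in the order asked, and still so for the second after the job is handed in, with the robot touching nothing.
Of case_m1, case_m2, case_m3, case_m4, case_m5 only 3 to 5 are there at a start; the rules pass over those that are not, and their reading is None.
At some moment in a run one of case_m1, case_m2, case_m3, case_m4, case_m5 may be knocked a few centimetres aside while the robot is not near it.
Once in a run the grip may slacken for a moment while it holds something.
It also fails if it takes over 210 s, if anything falls off the work surface, if the arm or the gripper's body presses on something with over 40 N, if the wrist force passes 120 N, or if a joint passes its speed limit or range.

## Robot

A 6-joint arm with a two-finger parallel gripper is mounted at the origin on the work surface. World frame = base frame: x ahead of the robot, y to its left, z up, the work surface at z = 0. Lengths are in mm, angles in rad, forces in N, time in s.
With the tool pointing down it reaches from about 350 to 925 mm from the base axis. Payload 6.4 kg.
Tool frame: the origin (TCP) lies at the centre of the arm's flange, where the gripper is bolted on; the fingertips stand 199 mm ahead of it and the grasp point (between the pads) lies 180 mm ahead of it; z points along the fingers, y is the line along which they close (so a half turn about z gives the same grasp; the last joint's range is limited). The gripper opens to 94 mm and grips with 3 to 60 N. Pads are 16 mm wide; open, the fingers measure 119 mm over their backs; the gripper's body (75 mm by 177 mm) begins 78 mm behind the grasp point.
Start: joints at [-1.424, 0.245, 1.558, -0, 1.339, -0.174], TCP at [204.967, -616.85, 404.655] pointing down, gripper open.
Joint ranges: [-3.13, 3.13], [-1.02, 2.26], [0.13, 2.54], [-0.95, 4.09], [0.21, 2.88], [-2.74, 2.74]. Speed limits (rad/s): [2.57, 2.57, 3.14, 3.14, 3.14, 3.14].

## Interface

Orientations are given as a unit quaternion [w, x, y, z].
In Python, from cell import get_obs, capture, sign_off, look_for, masks_of, spot_point gives the robot as it stands.
- The arm moves only by the tool jog_arm, never from a script. Its argument "commands" is a list of rows, each an object of numbers: "x", "y", "z": the shift along the tool's x, y, z in mm; "ax", "ay", "az": the turn, a rotation vector about the tool's x, y, z in degrees. A call has 1 to 20 rows; each row shifts and turns the commanded pose from where the row before left it, along the tool's axes as they then stand; what a row does not reach is not made up. A row lasts 1/10 s, in which the tool goes at most 50 mm and 8.59 degrees, less where a joint would pass 70% of its speed; a pose out of reach is approached as far as the arm can. A call with a gripper value outside its range is refused whole. "claw" is the gripper command: -1 is fully open, 1 is shut, values between are in proportion, set as the call begins (left out, the last holds). The fingers move at their own pace and stop on an object; "force" is the grip in N (left out, the last holds). Time passes only in rows, so rows that do not move let the fingers close. It gives the time, the measured TCP pose, the force, the opening and the grip force at its end, in the units of the state.
- get_obs(): the state, without advancing time (a new reading comes with each control period).
- capture(name): name is "side" or "top"; returns a dict with "img" (420x560x3 uint8, blue, green, red), "range_z" (420x560 float32, mm along the optical axis (not along the pixel's ray), 0 where there is no reading), "fov_y" (degrees; the focal length in pixels is half the picture's height over the tangent of half this angle, whatever the lens; pixels are square), "cx", "cy" (the principal point, pixels), "rvec" (rotation vector, rad) and "tvec" (3), from world to camera coordinates, as OpenCV has them. Camera axes: x right, y down, z forward; pixel columns grow to the right and rows downward; lengths in mm; the calibration is good to about 2 mm. A picture is of the moment at which its call begins.
- sign_off(): hands the job in; it is judged then, once.
Trained networks look in a picture, given as the dict that the camera call returned (one of the last four; its "shot" number tells which), for a name from the list of things; names that differ only in an ending like _2 or _b are one class to them, and where a whole thing is asked for, a point or a joint stands for the part that bears it (a point fixed in the world has none). Each returns a list of dicts, best first, with "score" (0 to 1); they miss things now and then, are a little off and sometimes report something else, mostly with a low value. They report only what shows in the picture. A call takes as long as a camera call. They do not tell look-alikes from the thing itself.
- look_for(picture, target): "centre" ([x, y, z] in mm, in world coordinates, good to about 4 mm: the middle of the surface that is visible of it).
- masks_of(picture, target): "pixels" (420x560 bool, what is visible of it).
- spot_point(picture, target): "centre" ([x, y, z] in mm, in world coordinates, good to about 4 mm: a listed point, or the origin of a listed thing).
The state is a dict: "clock": time; "q": joint angles; "qd": joint speeds; "joint_torque": joint torques, N m; "ee_pos": TCP position; "ee_rot": TCP orientation; "wrist_force": force on the tool from outside, world axes, zero at the start; "torque": the same for the moment, N m; "width": finger opening in mm; "gripper_force": force on a finger pad.
Only numpy, scipy, OpenCV 4.12 (cv2) and the standard library are available. Lean on these libraries where they do the work, as an engineer would, in place of code of your own. Each camera call takes 0.05 s, during which the arm holds its last target. There are 200 camera calls.

## Working session

There is one attempt and no reset: what is moved stays moved. The work goes in short steps, Python scripts to look and compute and a tool call to move; the robot and the scene stay as the last step left them, time stands still between calls to the robot, and variables do not carry over. Pictures are saved under pics/ and viewed, at most 14 in all, crops included, and the job is handed in when it is done.

Besides the shell and the picture viewer there is one more tool, called after "Request:" as a command line: name --argument value ..., lists and objects as JSON in quotes. jog_arm: Moves the arm, as the interface text tells. Its arguments: {"type":"object","properties":{"commands":{"type":"array","items":{"type":"object","properties":{"x":{"type":"number"},"y":{"type":"number"},"z":{"type":"number"},"ax":{"type":"number"},"ay":{"type":"number"},"az":{"type":"number"}}}},"claw":{"type":"number"},"force":{"type":"number"}},"required":["commands"]}

```bash
mkdir -p pics
cat > h.py <<'E'
import numpy as np, cv2
from cell import *
def cam(c):
    R=cv2.Rodrigues(np.array(c["rvec"],float))[0]; t=np.array(c["tvec"],float).ravel()
    return R,t,210/np.tan(np.radians(c["fov_y"])/2)
def cloud(c):
    R,t,f=cam(c); z=c["range_z"]; v,u=np.mgrid[:420,:560]
    P=np.stack([(u-c["cx"])/f*z,(v-c["cy"])/f*z,z],-1)
    return (P-t)@R, z>0
def proj(c,p):
    R,t,f=cam(c); q=R@np.array(p,float)+t
    return q[0]/q[2]*f+c["cx"], q[1]/q[2]*f+c["cy"]
E
python3 - <<'E'
from h import *
for n in ("top","side"):
    c=capture(n); cv2.imwrite(f"pics/{n}0.png",c["img"]); 
    R,t,f=cam(c); print(n,"cam at",-R.T@t,"f",f)
    np.savez(f"{n}0.npz",**{k:np.array(v) for k,v in c.items()})
    P,ok=cloud(c)
    for k in ["scale","weight","felt_pad","case_m1","case_s1","case_l1","lock_pad","pan_bar","pan_in","tray_in","yellow_lid","cork","vase","cup","hammer","bottle"]:
        try: print(k,[(np.round(d["centre"]).astype(int).tolist(),round(d["score"],2)) for d in (spot_point if k in("pan_bar","pan_in","tray_in","lock_pad","scale") else look_for)(c,k)][:12])
        except Exception as e: print(k,e)
E
```

```text
top cam at [ 477.22455182  -83.75779504 1253.39644598] f 433.92813469413
scale [([475, 233, 4], 0.9)]
weight [([472, 255, 105], 0.69), ([307, 272, 17], 0.58), ([347, 382, 16], 0.47), ([493, -105, 13], 0.33)]
felt_pad [([693, -34, 1], 0.85), ([820, -105, 2], 0.73)]
case_m1 [([494, -378, 18], 0.75), ([500, -296, 12], 0.61), ([414, -284, 18], 0.6)]
case_s1 [([497, -103, 11], 0.49)]
case_l1 [([497, -193, 17], 0.63), ([429, -379, 17], 0.52)]
lock_pad [([619, 277, 149], 0.76)]
pan_bar [([457, 360, 102], 0.71)]
pan_in [([471, 234, 84], 0.84)]
tray_in [([471, 231, 84], 0.74), ([493, 89, 9], 0.7)]
yellow_lid [([694, -32, 3], 0.52), ([593, -288, 13], 0.51)]
cork [([427, -187, 23], 0.44)]
vase [([746, -236, 110], 0.56)]
cup [([811, 46, 17], 0.77)]
hammer [([718, 274, 25], 0.55), ([472, 234, 88], 0.2)]
bottle [([586, -516, 128], 0.87), ([499, 168, 60], 0.29)]
side cam at [350.59628787 684.89908735 930.85252044] f 417.31095530770745
scale [([472, 230, 0], 0.89)]
weight [([310, 276, 20], 0.79), ([465, 265, 107], 0.69), ([357, 375, 15], 0.48), ([800, 33, 30], 0.4)]
felt_pad [([693, -29, 3], 0.89), ([822, -104, 1], 0.77), ([470, 244, 92], 0.29)]
case_m1 [([418, -275, 17], 0.7), ([503, -291, 12], 0.5), ([599, -286, 8], 0.39)]
case_s1 [([615, 306, 129], 0.74), ([500, -94, 12], 0.6), ([581, -200, 13], 0.54)]
case_l1 [([502, -187, 17], 0.73), ([430, -371, 16], 0.47)]
lock_pad [([623, 282, 148], 0.76)]
pan_bar [([455, 359, 105], 0.87), ([469, 262, 89], 0.49)]
pan_in [([494, 85, 5], 0.73)]
tray_in [([495, 86, 6], 0.85)]
yellow_lid [([597, -287, 8], 0.53)]
cork [([615, 307, 131], 0.67), ([424, -177, 24], 0.44)]
vase [([745, -220, 94], 0.66), ([599, -286, 5], 0.27)]
cup [([803, 33, 35], 0.83), ([615, 307, 127], 0.19)]
hammer [([730, 284, 23], 0.86), ([746, -223, 92], 0.59)]
bottle [([617, 303, 128], 0.68), ([585, -512, 99], 0.58), ([504, -291, 9], 0.18)]
```

View pics/top0.png

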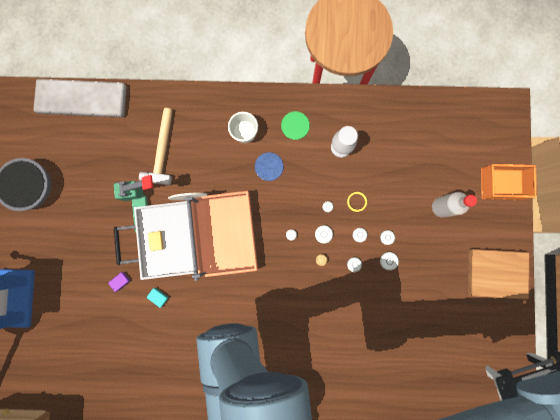

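View pics/side0.png

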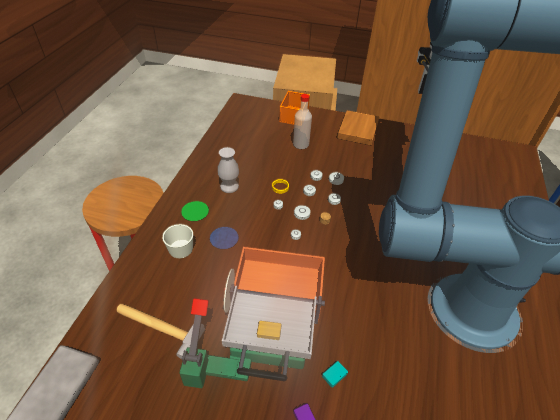

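Top view: cases lie at about (327,207), (291,235), (324,234), (360,235), (388,237), (354,265) and (389,261), with the cork at (321,260) and the lid at (357,202). The weight is in the pan at (155,240) and the blue pad is at (269,166). The side view agrees. Next I measure sizes and the scale yaw.

```bash
cat >> h.py <<'E'
def load(n): 
    d=np.load(n); return {k:d[k] for k in d.files}
def cases(c,box=(380,640,-430,-60)):
    """height blobs on the bench -> centre, area-diameter"""
    P,ok=cloud(c); R,t,f=cam(c); C=-R.T@t
    x,y,z=P[...,0],P[...,1],P[...,2]
    m=ok&(x>box[0])&(x<box[1])&(y>box[2])&(y<box[3])&(z>10)&(z<35)
    n,L,st,ce=cv2.connectedComponentsWithStats(m.astype(np.uint8))
    out=[]
    for i in range(1,n):
        s=L==i
        if s.sum()<30: continue
        zz=np.median(z[s]); top=s
        A=top.sum()*((C[2]-zz)/f)**2
        out.append((np.round([(x[top].min()+x[top].max())/2,(y[top].min()+y[top].max())/2,zz],1).tolist(),round(x[top].max()-x[top].min(),1),round(y[top].max()-y[top].min(),1),round(float(np.sqrt(4*A/np.pi)),1)))
    return out
E
python3 - <<'E'
from h import *
c=load("top0.npz")
for o in cases(c): print(o)
P,ok=cloud(c); hsv=cv2.cvtColor(c["img"],cv2.COLOR_BGR2HSV)
x,y,z=P[...,0],P[...,1],P[...,2]
reg=lambda a,b,cc,d,z0,z1:(ok&(x>a)&(x<b)&(y>cc)&(y<d)&(z>z0)&(z<z1))
def rep(n,m):
    r=cv2.minAreaRect(np.c_[x[m],y[m]].astype(np.float32)); print(n,m.sum(),np.round(r[0],1),np.round(r[1],1),round(r[2],1),np.median(z[m]).round(1))
rep("weight",reg(430,510,220,300,98,120)&(hsv[...,1]>100))
rep("pan",reg(330,600,100,330,78,115))
rep("bar",reg(380,540,335,400,85,120))
rep("lockpad",reg(580,670,230,330,130,170)&(hsv[...,1]>150)&((hsv[...,0]<8)|(hsv[...,0]>172)))
rep("felt",reg(640,740,-90,20,-5,12)&(hsv[...,0]>100)&(hsv[...,0]<125)&(hsv[...,1]>120))
rep("tray rim",reg(350,620,0,180,45,64))
c2=load("side0.npz");print("side")
for o in cases(c2): print(o)
from cell import get_obs
o=get_obs(); print(o)
E
```

```text
([595.7, -287.3, 13.7], np.float64(52.2), np.float64(55.0), 28.3)
([580.7, -204.0, 15.6], np.float64(26.4), np.float64(25.7), 28.8)
([500.4, -192.6, 15.2], np.float64(48.4), np.float64(45.9), 49.1)
([500.1, -296.2, 15.1], np.float64(37.0), np.float64(37.9), 39.4)
([496.6, -100.1, 15.3], np.float64(28.6), np.float64(25.9), 29.0)
([496.2, -376.4, 15.0], np.float64(37.1), np.float64(38.5), 39.2)
([428.6, -379.7, 15.1], np.float64(48.2), np.float64(48.3), 49.6)
([428.1, -187.6, 21.7], np.float64(28.7), np.float64(28.7), 32.0)
([417.5, -280.7, 15.2], np.float64(36.9), np.float64(36.9), 38.9)
weight 41 [475.1 251.5] [49.9 25.5] 27.9 104.8
pan 4346 [485.2 231.2] [196.2 230.6] 89.5 89.8
bar 223 [455.1 353.1] [100.2  36.7] 1.4 107.5
lockpad 133 [619.9 274.9] [32.8 30.4] 5.6 151.3
felt 0 [0. 0.] [0. 0.] 0.0 nan
tray rim 550 [494.4  87.5] [220.6 160.5] 8.1 54.2
side
([494.1, -374.6, 13.9], np.float64(36.7), np.float64(40.0), 21.6)
([427.4, -379.5, 14.0], np.float64(48.0), np.float64(50.8), 27.4)
([586.7, -288.1, 11.6], np.float64(39.4), np.float64(57.0), 15.3)
([500.3, -296.1, 14.0], np.float64(36.0), np.float64(42.3), 22.7)
([414.6, -281.5, 14.1], np.float64(37.0), np.float64(40.2), 23.6)
([578.6, -204.8, 13.8], np.float64(26.8), np.float64(32.5), 17.7)
([499.5, -195.5, 14.4], np.float64(47.2), np.float64(49.6), 30.1)
([426.2, -186.3, 19.8], np.float64(31.5), np.float64(34.1), 22.8)
([495.4, -101.6, 14.2], np.float64(27.4), np.float64(28.6), 19.2)
{'clock': 1.7, 'q': array([-1.42408221e+00,  2.45079299e-01,  1.55782770e+00,  2.06584228e-05,
        1.33870064e+00, -1.74082675e-01]), 'qd': array([ 3.93132156e-04, -1.44605681e-03,  1.75543782e-04, -9.53840984e-06,
       -1.38955174e-03, -9.81500985e-04]), 'joint_torque': array([ 5.40153142e-04, -4.15821719e+01, -3.14868808e+01,  6.85755350e-02,
        2.88643793e-02, -1.85510402e-06]), 'ee_pos': array([ 204.9779907 , -616.8360317 ,  404.65359526]), 'ee_rot': array([-7.35462018e-06,  9.87164112e-01,  1.59709157e-01,  1.01538214e-05]), 'wrist_force': array([0.08182201, 0.54090471, 1.07374579]), 'torque': array([-0.00204477,  0.00910252,  0.01102081]), 'gripper_force': 0.0, 'width': 94.12453739118826}
  return _methods._mean(a, axis=axis, dtype=dtype,
  ret = ret.dtype.type(ret / rcount)
```

```bash
cat >> h.py <<'E'
from scipy.spatial.transform import Rotation as Ro
S0=np.array([473.3,236.0]); YAW=np.radians(8.1)
def sc(x,y): 
    c,s=np.cos(YAW),np.sin(YAW); return S0+np.array([c*x-s*y,s*x+c*y])
def go(x,y,tipz,yaw=None):
    "tool-frame shift from the present pose to fingertips at x,y,tipz, and az turn (deg) to tool-x yaw"
    o=get_obs(); q=o["ee_rot"]; R=Ro.from_quat([q[1],q[2],q[3],q[0]]).as_matrix()
    d=np.array([x,y,tipz+199])-o["ee_pos"]; now=np.degrees(np.arctan2(R[1,0],R[0,0]))
    print("t",round(o["clock"],1),"pos",np.round(o["ee_pos"],1),"yaw",round(now,1),"tilt",np.round(R[:,2],3),"w",round(o["width"],1),"| shift",np.round(R.T@d,1),"az",None if yaw is None else round(now-yaw,1))
E
python3 - <<'E'
from h import *
c=load("top0.npz"); P,ok=cloud(c); hsv=cv2.cvtColor(c["img"],cv2.COLOR_BGR2HSV)
x,y,z=P[...,0],P[...,1],P[...,2]
def rep(n,m):
    m=cv2.morphologyEx(m.astype(np.uint8),cv2.MORPH_OPEN,np.ones((2,2)))>0
    r=cv2.minAreaRect(np.c_[x[m],y[m]].astype(np.float32)); print(n,m.sum(),np.round(r[0],1),np.round(r[1],1),round(r[2],1),np.median(z[m]).round(1))
u,v=proj(c,[475,252,107]);u,v=int(u),int(v); print(u,v,hsv[v-6:v+7:3,u-8:u+9:4].tolist())
u2,v2=proj(c,[693,-32,3]);print(hsv[int(v2),int(u2)])
b=(x>430)&(x<515)&(y>210)&(y<310)
rep("w col",b&(hsv[...,0]>12)&(hsv[...,0]<32)&(hsv[...,1]>90)&(hsv[...,2]>90))
rep("w z",b&(z>98)&(z<115))
f=(x>640)&(x<745)&(y>-90)&(y<20)&(abs(z)<15)&(hsv[...,0]>100)&(hsv[...,1]>110)
rep("felt",f)
b=(x>540)&(x<600)&(y>120)&(y<330); print("dial end z max",z[b].max(), [np.round(P[i],0).tolist() for i in [np.unravel_index(np.argmax(np.where(b,z,-9)),z.shape)]])
b2=b&(y<210);print(z[b2].max())
s,=[load("side0.npz")]; P2,_=cloud(s)
h2=cv2.cvtColor(s["img"],cv2.COLOR_BGR2HSV); x,y,z=P2[...,0],P2[...,1],P2[...,2]
b=(x>430)&(x<515)&(y>210)&(y<310)&(h2[...,0]>12)&(h2[...,0]<32)&(h2[...,1]>90)&(z>103); rep("w side",b)
for t in [(475,252,80+50,98)]: go(*t)
E
```

```text
157 239 [[[27, 101, 254], [28, 92, 255], [28, 97, 255], [19, 130, 129], [15, 4, 249]], [[28, 92, 255], [28, 94, 255], [28, 97, 255], [20, 129, 142], [12, 5, 250]], [[29, 85, 255], [28, 91, 255], [28, 99, 255], [19, 135, 157], [8, 4, 251]], [[28, 78, 255], [29, 91, 255], [28, 95, 255], [19, 135, 187], [11, 14, 143]], [[27, 66, 255], [29, 87, 255], [28, 91, 255], [20, 136, 225], [15, 11, 144]]]
[110 106 190]
w col 112 [470.2 255.3] [45.6 27.6] 10.1 105.6
w z 336 [452.9 115. ] [392.7  78.4] 85.7 106.2
felt 0 [0. 0.] [0. 0.] 0.0 nan
dial end z max 139.1390082999258 [[594.0, 171.0, 139.0]]
139.1390082999258
w side 308 [467.2 256.7] [48.1 41.5] 10.4 105.7
t 1.7 pos [ 205.  -616.8  404.7] yaw 18.4 tilt [ 0.  0. -1.] w 94.1 | shift [ 530.2 -739.4   75.7] az -79.6
  return _methods._mean(a, axis=axis, dtype=dtype,
  ret = ret.dtype.type(ret / rcount)
```

Request:
jog_arm --commands '[{"az":-8},{"az":-8},{"az":-8},{"az":-8},{"az":-8},{"az":-8},{"az":-8},{"az":-8},{"az":-8},{"az":-8}]' --claw -0.3 --force 30

```text
$.commands[0]: bad value
```

Run:
```python
from h import *
c=load("top0.npz"); P,ok=cloud(c); hsv=cv2.cvtColor(c["img"],cv2.COLOR_BGR2HSV)
x,y,z=P[...,0],P[...,1],P[...,2]
def rep(n,m):
    m=cv2.morphologyEx(m.astype(np.uint8),cv2.MORPH_OPEN,np.ones((2,2)))>0
    r=cv2.minAreaRect(np.c_[x[m],y[m]].astype(np.float32)); print(n,m.sum(),np.round(r[0],1),np.round(r[1],1),round(r[2],1),np.median(z[m]).round(1))
b=(x>430)&(x<515)&(y>210)&(y<310)
rep("w col",b&(hsv[...,0]>12)&(hsv[...,0]<32)&(hsv[...,1]>45)&(z>101))
rep("w col2",b&(hsv[...,0]>12)&(hsv[...,0]<32)&(hsv[...,1]>45)&(hsv[...,2]>240))
f=(x>640)&(x<745)&(y>-90)&(y<20)&(abs(z)<15)&(hsv[...,0]>100)&(hsv[...,0]<130)&(hsv[...,1]>70)
rep("felt",f)
go(425,-100,206)
```

```text
w col 233 [468.4 257.6] [48.  30.8] 8.3 106.6
w col2 218 [468.5 257.9] [48.4 30.1] 8.0 106.9
felt 612 [603.6 -38.5] [256.6  79. ] 2.6 3.4
t 1.7 pos [ 205.  -616.8  404.7] yaw 18.4 tilt [ 0.  0. -1.] w 94.1 | shift [ 3.718e+02 -4.211e+02 -3.000e-01] az None
```

Request:
jog_arm --commands '[{"x":0,"y":0,"z":0,"ax":0,"ay":0,"az":-8},{"x":0,"y":0,"z":0,"ax":0,"ay":0,"az":-8},{"x":0,"y":0,"z":0,"ax":0,"ay":0,"az":-8},{"x":0,"y":0,"z":0,"ax":0,"ay":0,"az":-8},{"x":0,"y":0,"z":0,"ax":0,"ay":0,"az":-8},{"x":0,"y":0,"z":0,"ax":0,"ay":0,"az":-8},{"x":0,"y":0,"z":0,"ax":0,"ay":0,"az":-8},{"x":0,"y":0,"z":0,"ax":0,"ay":0,"az":-8},{"x":0,"y":0,"z":0,"ax":0,"ay":0,"az":-8},{"x":0,"y":0,"z":0,"ax":0,"ay":0,"az":-8}]' --claw -0.3 --force 30

```text
clock: 2.7
ee_pos: [205.0, -616.8, 404.6]
ee_rot: [-0.0, 0.651, 0.759, 0.0]
wrist_force: [-0.3, -0.5, 0.6]
width: 61.2
gripper_force: 0.0
```

Run:
```python
from h import *
go(425,-100,206);go(468.5,257,180,98)
c=load("top0.npz"); P,ok=cloud(c); hsv=cv2.cvtColor(c["img"],cv2.COLOR_BGR2HSV)
x,y,z=P[...,0],P[...,1],P[...,2]
f=(x>640)&(x<745)&(y>-90)&(y<20)&(abs(z)<15)&(hsv[...,0]>100)&(hsv[...,0]<130)&(hsv[...,1]>70)
n,L,st,ce=cv2.connectedComponentsWithStats(f.astype(np.uint8)); i=1+np.argmax(st[1:,4]); m=L==i
print("felt",x[m].mean(),y[m].mean(),cv2.minEnclosingCircle(np.c_[x[m],y[m]].astype(np.float32)))
```

```text
t 2.7 pos [ 205.  -616.8  404.6] yaw 98.7 tilt [ 0.  0. -1.] w 61.2 | shift [ 4.776e+02  2.958e+02 -3.000e-01] az None
t 2.7 pos [ 205.  -616.8  404.6] yaw 98.7 tilt [ 0.  0. -1.] w 61.2 | shift [823.9 392.8  25.7] az 0.7
felt 694.9482687083554 -31.992853987856815 ((695.268798828125, -31.865367889404297), 41.257652282714844)
```

Request:
jog_arm --commands '[{"x":40,"y":24.6,"z":0,"ax":0,"ay":0,"az":0},{"x":40,"y":24.6,"z":0,"ax":0,"ay":0,"az":0},{"x":40,"y":24.6,"z":0,"ax":0,"ay":0,"az":0},{"x":40,"y":24.6,"z":0,"ax":0,"ay":0,"az":0},{"x":40,"y":24.6,"z":0,"ax":0,"ay":0,"az":0},{"x":40,"y":24.6,"z":0,"ax":0,"ay":0,"az":0},{"x":40,"y":24.6,"z":0,"ax":0,"ay":0,"az":0},{"x":40,"y":24.6,"z":0,"ax":0,"ay":0,"az":0},{"x":40,"y":24.6,"z":0,"ax":0,"ay":0,"az":0},{"x":40,"y":24.6,"z":0,"ax":0,"ay":0,"az":0},{"x":40,"y":24.6,"z":0,"ax":0,"ay":0,"az":0},{"x":40,"y":24.6,"z":0,"ax":0,"ay":0,"az":0},{"x":43,"y":12,"z":3,"ax":0,"ay":0,"az":0},{"x":43,"y":12,"z":3,"ax":0,"ay":0,"az":0},{"x":43,"y":12,"z":3,"ax":0,"ay":0,"az":0},{"x":43,"y":12,"z":3,"ax":0,"ay":0,"az":0},{"x":43,"y":12,"z":3,"ax":0,"ay":0,"az":0},{"x":43,"y":12,"z":3,"ax":0,"ay":0,"az":0},{"x":43,"y":12,"z":3,"ax":0,"ay":0,"az":0},{"x":43,"y":12,"z":3,"ax":0,"ay":0,"az":0.7}]'

```text
clock: 4.7
ee_pos: [471.7, 257.4, 380.8]
ee_rot: [0.0, 0.658, 0.753, 0.0]
wrist_force: [0.8, -1.4, -0.5]
width: 61.0
gripper_force: 0.0
```

Run:
```python
from h import *
go(468.5,257,93,98)
c=capture("side"); cv2.imwrite("pics/side1.png",c["img"])
for o in cases(c): print(o)
```

```text
t 4.7 pos [471.7 257.4 380.8] yaw 97.7 tilt [ 0.001  0.    -1.   ] w 61.0 | shift [ 0.  -3.3 88.8] az -0.3
```

View pics/side1.png

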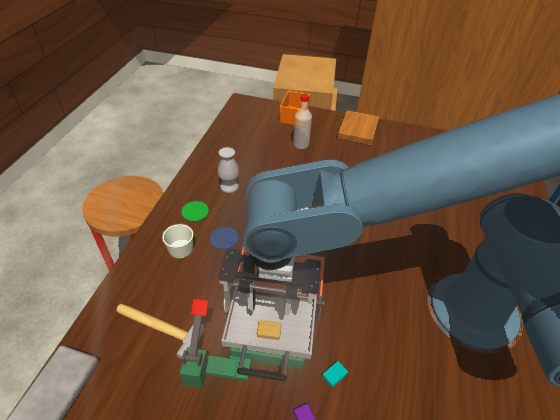

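The gripper is above the pan and the weight is at (269,329). I descend and grip.

Request:
jog_arm --commands '[{"x":0,"y":-1.6,"z":15,"ax":0,"ay":0,"az":0},{"x":0,"y":-1.6,"z":15,"ax":0,"ay":0,"az":0},{"x":0,"y":0,"z":15,"ax":0,"ay":0,"az":0},{"x":0,"y":0,"z":15,"ax":0,"ay":0,"az":0},{"x":0,"y":0,"z":15,"ax":0,"ay":0,"az":0},{"x":0,"y":0,"z":10,"ax":0,"ay":0,"az":0},{"x":0,"y":0,"z":4,"ax":0,"ay":0,"az":0},{"x":0,"y":0,"z":0,"ax":0,"ay":0,"az":0}]'

```text
clock: 5.55
ee_pos: [468.7, 254.8, 291.0]
ee_rot: [-0.0, 0.658, 0.753, -0.0]
wrist_force: [0.2, -0.3, 0.2]
width: 61.0
gripper_force: 0.0
```

Request:
jog_arm --commands '[{"x":0,"y":0,"z":0,"ax":0,"ay":0,"az":0},{"x":0,"y":0,"z":0,"ax":0,"ay":0,"az":0},{"x":0,"y":0,"z":0,"ax":0,"ay":0,"az":0},{"x":0,"y":0,"z":0,"ax":0,"ay":0,"az":0},{"x":0,"y":0,"z":0,"ax":0,"ay":0,"az":0},{"x":0,"y":0,"z":0,"ax":0,"ay":0,"az":0},{"x":0,"y":0,"z":-5,"ax":0,"ay":0,"az":0},{"x":0,"y":0,"z":-10,"ax":0,"ay":0,"az":0},{"x":0,"y":0,"z":-20,"ax":0,"ay":0,"az":0},{"x":0,"y":0,"z":-30,"ax":0,"ay":0,"az":0},{"x":0,"y":0,"z":-15,"ax":0,"ay":0,"az":0}]' --claw 1 --force 45

```text
clock: 6.65
ee_pos: [468.9, 255.0, 374.2]
ee_rot: [0.001, 0.658, 0.753, 0.001]
wrist_force: [0.6, -0.3, -2.4]
width: 49.7
gripper_force: 45.0
```

Run:
```python
from h import *
go(695,-32,100,98)
go(*sc(0,0),150)
```

```text
t 6.7 pos [468.9 255.  374.2] yaw 97.7 tilt [ 0.003  0.001 -1.   ] w 49.7 | shift [-314.7  185.5   75.5] az -0.3
t 6.7 pos [468.9 255.  374.2] yaw 97.7 tilt [ 0.003  0.001 -1.   ] w 49.7 | shift [-19.5   1.8  25.2] az None
```

Request:
jog_arm --commands '[{"x":-31.5,"y":18.5,"z":0,"ax":0,"ay":0,"az":0},{"x":-31.5,"y":18.5,"z":0,"ax":0,"ay":0,"az":0},{"x":-31.5,"y":18.5,"z":0,"ax":0,"ay":0,"az":0},{"x":-31.5,"y":18.5,"z":0,"ax":0,"ay":0,"az":0},{"x":-31.5,"y":18.5,"z":0,"ax":0,"ay":0,"az":0},{"x":-31.5,"y":18.5,"z":0,"ax":0,"ay":0,"az":0},{"x":-31.5,"y":18.5,"z":0,"ax":0,"ay":0,"az":0},{"x":-31.5,"y":18.5,"z":10,"ax":0,"ay":0,"az":0},{"x":-31.5,"y":18.5,"z":30,"ax":0,"ay":0,"az":0},{"x":-31.5,"y":18.5,"z":35,"ax":0,"ay":0,"az":0},{"x":0,"y":0,"z":35,"ax":0,"ay":0,"az":0},{"x":0,"y":0,"z":0,"ax":0,"ay":0,"az":0}]'

```text
clock: 7.85
ee_pos: [691.7, -32.7, 254.8]
ee_rot: [-0.006, 0.659, 0.752, -0.003]
wrist_force: [-1.0, -0.2, -2.7]
width: 48.9
gripper_force: 45.0
```

Run:
```python
from h import *
go(695,-34,8,98)
c=capture("side"); cv2.imwrite("pics/side2.png",c["img"][120:320,120:400].repeat(2,0).repeat(2,1))
```

```text
t 7.8 pos [691.7 -32.7 254.8] yaw 97.6 tilt [-0.013  0.003 -1.   ] w 48.9 | shift [-2.   3.7 47.8] az -0.4
```

View pics/side2.png

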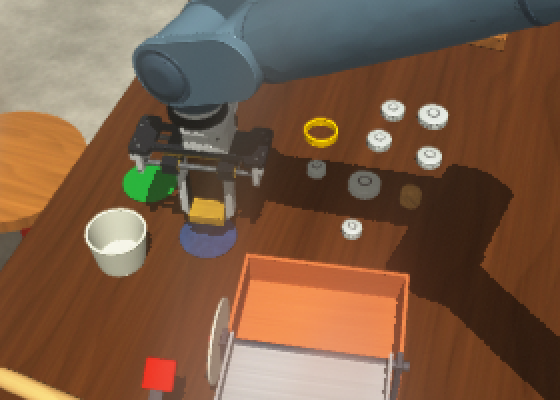

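The weight is held above the blue pad, at about (208,212) in the crop. I lower and release it.

Request:
jog_arm --commands '[{"x":-2,"y":3.5,"z":15,"ax":0,"ay":0,"az":0},{"x":0,"y":0,"z":15,"ax":0,"ay":0,"az":0},{"x":0,"y":0,"z":10,"ax":0,"ay":0,"az":0},{"x":0,"y":0,"z":4,"ax":0,"ay":0,"az":0},{"x":0,"y":0,"z":2,"ax":0,"ay":0,"az":0},{"x":0,"y":0,"z":1,"ax":0,"ay":0,"az":0},{"x":0,"y":0,"z":0,"ax":0,"ay":0,"az":0}]'

```text
clock: 8.6
ee_pos: [697.8, -33.7, 215.5]
ee_rot: [0.0, 0.658, 0.753, 0.0]
wrist_force: [-0.5, -0.4, -2.2]
width: 49.8
gripper_force: 45.0
```

Request:
jog_arm --commands '[{"x":0,"y":-2,"z":4,"ax":0,"ay":0,"az":0},{"x":0,"y":0,"z":2,"ax":0,"ay":0,"az":0},{"x":0,"y":0,"z":1,"ax":0,"ay":0,"az":0},{"x":0,"y":0,"z":0,"ax":0,"ay":0,"az":0},{"x":0,"y":0,"z":0,"ax":0,"ay":0,"az":0}]'

```text
clock: 9.1
ee_pos: [695.7, -34.0, 208.1]
ee_rot: [0.0, 0.658, 0.753, 0.0]
wrist_force: [-0.2, 0.1, -2.9]
width: 49.5
gripper_force: 45.0
```

Request:
jog_arm --commands '[{"x":0,"y":0,"z":1.2,"ax":0,"ay":0,"az":0},{"x":0,"y":0,"z":0,"ax":0,"ay":0,"az":0},{"x":0,"y":0,"z":0,"ax":0,"ay":0,"az":0}]'

```text
clock: 9.4
ee_pos: [695.9, -34.0, 207.5]
ee_rot: [0.0, 0.658, 0.753, 0.0]
wrist_force: [-2.1, -0.1, 2.8]
width: 49.6
gripper_force: 45.0
```

Request:
jog_arm --commands '[{"x":0,"y":0,"z":0,"ax":0,"ay":0,"az":0},{"x":0,"y":0,"z":0,"ax":0,"ay":0,"az":0},{"x":0,"y":0,"z":0,"ax":0,"ay":0,"az":0},{"x":0,"y":0,"z":-10,"ax":0,"ay":0,"az":0},{"x":0,"y":0,"z":-30,"ax":0,"ay":0,"az":0},{"x":0,"y":0,"z":-40,"ax":0,"ay":0,"az":0},{"x":0,"y":0,"z":-40,"ax":0,"ay":0,"az":0},{"x":0,"y":0,"z":-30,"ax":0,"ay":0,"az":0},{"x":0,"y":0,"z":0,"ax":0,"ay":0,"az":8},{"x":0,"y":0,"z":0,"ax":0,"ay":0,"az":8},{"x":0,"y":0,"z":0,"ax":0,"ay":0,"az":8},{"x":0,"y":0,"z":0,"ax":0,"ay":0,"az":8},{"x":0,"y":0,"z":0,"ax":0,"ay":0,"az":8},{"x":0,"y":0,"z":0,"ax":0,"ay":0,"az":8},{"x":0,"y":0,"z":0,"ax":0,"ay":0,"az":8},{"x":0,"y":0,"z":0,"ax":0,"ay":0,"az":8},{"x":0,"y":0,"z":0,"ax":0,"ay":0,"az":8},{"x":0,"y":0,"z":0,"ax":0,"ay":0,"az":8},{"x":0,"y":0,"z":0,"ax":0,"ay":0,"az":8},{"x":0,"y":0,"z":0,"ax":0,"ay":0,"az":1.5}]' --claw -0.3 --force 30

```text
clock: 11.4
ee_pos: [695.6, -33.9, 357.7]
ee_rot: [0.0, 0.997, 0.071, 0.0]
wrist_force: [0.8, -0.9, -0.6]
width: 60.8
gripper_force: 0.0
```

Run:
```python
from h import *
c=capture("side")
P,ok=cloud(c); hsv=cv2.cvtColor(c["img"],cv2.COLOR_BGR2HSV); x,y,z=P[...,0],P[...,1],P[...,2]
m=(abs(x-695)<60)&(abs(y+32)<60)&(z>15)&(z<30)&(hsv[...,1]>60)&(hsv[...,0]<35)
print(m.sum(),cv2.minAreaRect(np.c_[x[m],y[m]].astype(np.float32)),np.median(z[m]))
for o in cases(c): print(o)
go(417,-281,100,8.1); go(500,-296,100,8.1)
```

```text
169 ((693.134033203125, -29.97134780883789), (49.47142028808594, 38.59169387817383), 8.774823188781738) 20.289873130756195
([494.3, -374.7, 14.7], np.float64(37.8), np.float64(39.7), 21.3)
([427.2, -380.1, 14.3], np.float64(46.6), np.float64(51.2), 26.7)
([499.1, -295.5, 14.0], np.float64(37.4), np.float64(39.4), 22.7)
([415.1, -280.3, 14.7], np.float64(36.7), np.float64(40.7), 23.2)
([578.9, -202.0, 14.3], np.float64(28.1), np.float64(31.3), 18.0)
([499.9, -193.4, 14.2], np.float64(46.7), np.float64(49.3), 30.5)
([426.1, -186.9, 19.3], np.float64(30.6), np.float64(33.6), 23.0)
([495.6, -99.8, 14.1], np.float64(28.1), np.float64(30.5), 19.2)
t 11.4 pos [695.7 -34.  357.6] yaw 8.2 tilt [ 0.001 -0.    -1.   ] w 61.3 | shift [-311.   204.8   58.4] az 0.1
t 11.4 pos [695.7 -34.  357.6] yaw 8.2 tilt [ 0.001 -0.    -1.   ] w 61.3 | shift [-231.   231.5   58.4] az 0.1
```

Request:
jog_arm --commands '[{"x":-23,"y":23,"z":0,"ax":0,"ay":0,"az":0},{"x":-26,"y":26,"z":0,"ax":0,"ay":0,"az":0},{"x":-26,"y":26,"z":0,"ax":0,"ay":0,"az":0},{"x":-26,"y":26,"z":0,"ax":0,"ay":0,"az":0},{"x":-26,"y":26,"z":0,"ax":0,"ay":0,"az":0},{"x":-26,"y":26,"z":0,"ax":0,"ay":0,"az":0},{"x":-26,"y":26,"z":0,"ax":0,"ay":0,"az":0},{"x":-26,"y":26,"z":0,"ax":0,"ay":0,"az":0},{"x":-26,"y":26,"z":15,"ax":0,"ay":0,"az":0},{"x":0,"y":0,"z":30,"ax":0,"ay":0,"az":0},{"x":0,"y":0,"z":30,"ax":0,"ay":0,"az":0},{"x":0,"y":0,"z":20,"ax":0,"ay":0,"az":0},{"x":0,"y":0,"z":5,"ax":0,"ay":0,"az":0},{"x":0,"y":0,"z":0,"ax":0,"ay":0,"az":0}]'

```text
clock: 12.85
ee_pos: [499.8, -295.4, 256.7]
ee_rot: [-0.0, 0.997, 0.072, -0.0]
wrist_force: [0.2, -0.2, 0.1]
width: 61.0
gripper_force: 0.0
```

Run:
```python
from h import *
go(500,-296,4,8.1)
c=capture("side")
for o in cases(c): print(o)
```

```text
t 12.8 pos [ 499.8 -295.4  256.7] yaw 8.3 tilt [-0.001  0.001 -1.   ] w 61.0 | shift [ 0.1  0.7 53.7] az 0.2
([487.1, -366.9, 13.7], np.float64(23.7), np.float64(30.9), 15.3)
([427.0, -380.1, 14.6], np.float64(47.2), np.float64(50.0), 26.7)
([604.5, -288.0, 12.2], np.float64(33.2), np.float64(58.5), 14.5)
([499.8, -292.6, 14.2], np.float64(36.9), np.float64(36.9), 21.3)
([414.6, -282.2, 14.0], np.float64(35.9), np.float64(38.5), 23.4)
([579.0, -204.5, 14.4], np.float64(27.8), np.float64(31.8), 17.9)
([499.4, -193.8, 14.2], np.float64(48.1), np.float64(52.0), 30.5)
([426.5, -186.5, 19.8], np.float64(31.3), np.float64(32.0), 23.1)
([495.3, -99.9, 14.3], np.float64(28.3), np.float64(27.1), 19.8)
```

Request:
jog_arm --commands '[{"x":0,"y":0,"z":15,"ax":0,"ay":0,"az":0},{"x":0,"y":0,"z":20,"ax":0,"ay":0,"az":0},{"x":0,"y":0,"z":13,"ax":0,"ay":0,"az":0},{"x":0,"y":0,"z":5.5,"ax":0,"ay":0,"az":0},{"x":0,"y":0,"z":0,"ax":0,"ay":0,"az":0},{"x":0,"y":0,"z":0,"ax":0,"ay":0,"az":0}]'

```text
clock: 13.5
ee_pos: [500.2, -295.7, 203.9]
ee_rot: [0.0, 0.997, 0.071, 0.0]
wrist_force: [0.6, 0.4, -0.5]
width: 61.0
gripper_force: 0.0
```

Request:
jog_arm --commands '[{"x":0,"y":0,"z":0,"ax":0,"ay":0,"az":0},{"x":0,"y":0,"z":0,"ax":0,"ay":0,"az":0},{"x":0,"y":0,"z":0,"ax":0,"ay":0,"az":0},{"x":0,"y":0,"z":0,"ax":0,"ay":0,"az":0},{"x":0,"y":0,"z":0,"ax":0,"ay":0,"az":0},{"x":0,"y":0,"z":0,"ax":0,"ay":0,"az":0},{"x":0,"y":0,"z":-6,"ax":0,"ay":0,"az":0},{"x":0,"y":0,"z":-20,"ax":0,"ay":0,"az":0},{"x":0,"y":0,"z":-40,"ax":0,"ay":0,"az":0},{"x":0,"y":0,"z":-40,"ax":0,"ay":0,"az":0},{"x":0,"y":0,"z":-30,"ax":0,"ay":0,"az":0},{"x":0,"y":0,"z":-10,"ax":0,"ay":0,"az":0},{"x":0,"y":0,"z":0,"ax":0,"ay":0,"az":0}]' --claw 1 --force 40

```text
clock: 14.8
ee_pos: [500.0, -295.5, 350.5]
ee_rot: [0.001, 0.997, 0.071, 0.001]
wrist_force: [0.8, -0.0, -0.8]
width: 39.1
gripper_force: 40.0
```

Run:
```python
from h import *
go(*sc(55,-5),150,8.1)
```

```text
t 14.8 pos [ 500.  -295.5  350.5] yaw 8.2 tilt [ 0.002 -0.002 -1.   ] w 39.1 | shift [ 104.2 -524.8    0.7] az 0.1
```

Request:
jog_arm --commands '[{"x":3.5,"y":-17,"z":0,"ax":0,"ay":0,"az":0},{"x":7,"y":-34,"z":0,"ax":0,"ay":0,"az":0},{"x":7.5,"y":-39,"z":0,"ax":0,"ay":0,"az":0},{"x":7.5,"y":-39,"z":0,"ax":0,"ay":0,"az":0},{"x":7.5,"y":-39,"z":0,"ax":0,"ay":0,"az":0},{"x":7.5,"y":-39,"z":0,"ax":0,"ay":0,"az":0},{"x":7.5,"y":-39,"z":0,"ax":0,"ay":0,"az":0},{"x":7.5,"y":-39,"z":0,"ax":0,"ay":0,"az":0},{"x":7.5,"y":-39,"z":0,"ax":0,"ay":0,"az":0},{"x":7.5,"y":-39,"z":0,"ax":0,"ay":0,"az":0},{"x":7.5,"y":-39,"z":0,"ax":0,"ay":0,"az":0},{"x":7.5,"y":-39,"z":0,"ax":0,"ay":0,"az":0},{"x":7.5,"y":-39,"z":0,"ax":0,"ay":0,"az":0},{"x":7.5,"y":-30,"z":0,"ax":0,"ay":0,"az":0},{"x":4,"y":-15,"z":0,"ax":0,"ay":0,"az":0},{"x":0,"y":0,"z":20,"ax":0,"ay":0,"az":0},{"x":0,"y":0,"z":20,"ax":0,"ay":0,"az":0},{"x":0,"y":0,"z":0,"ax":0,"ay":0,"az":0}]'

```text
clock: 16.6
ee_pos: [526.7, 238.7, 304.6]
ee_rot: [0.001, 0.997, 0.071, -0.005]
wrist_force: [-0.1, 0.7, -1.3]
width: 38.7
gripper_force: 40.0
```

Run:
```python
from h import *
go(*sc(55,-5),95,8.1)
c=capture("side")
for o in cases(c): print(o)
```

```text
t 16.6 pos [526.7 238.7 304.6] yaw 8.2 tilt [-0.009 -0.002 -1.   ] w 38.7 | shift [ 1.9  0.1 10.6] az 0.1
([494.1, -374.5, 13.9], np.float64(38.3), np.float64(39.4), 21.5)
```

Request:
jog_arm --commands '[{"x":2,"y":0,"z":5,"ax":0,"ay":0,"az":0},{"x":0,"y":0,"z":2,"ax":0,"ay":0,"az":0},{"x":0,"y":0,"z":0,"ax":0,"ay":0,"az":0},{"x":0,"y":0,"z":0,"ax":0,"ay":0,"az":0}]'

```text
clock: 17.05
ee_pos: [530.8, 239.3, 302.9]
ee_rot: [-0.0, 0.997, 0.071, 0.0]
wrist_force: [-0.1, 0.1, -0.6]
width: 39.1
gripper_force: 40.0
```

Request:
jog_arm --commands '[{"x":-1,"y":0,"z":5,"ax":0,"ay":0,"az":0},{"x":0,"y":0,"z":3,"ax":0,"ay":0,"az":0},{"x":0,"y":0,"z":1,"ax":0,"ay":0,"az":0},{"x":0,"y":0,"z":0,"ax":0,"ay":0,"az":0},{"x":0,"y":0,"z":0,"ax":0,"ay":0,"az":0}]'

```text
clock: 17.55
ee_pos: [529.6, 239.2, 293.3]
ee_rot: [-0.0, 0.997, 0.071, 0.0]
wrist_force: [0.5, 0.0, -0.6]
width: 38.9
gripper_force: 40.0
```

Request:
jog_arm --commands '[{"x":0,"y":0,"z":0.5,"ax":0,"ay":0,"az":0},{"x":0,"y":0,"z":0,"ax":0,"ay":0,"az":0},{"x":0,"y":0,"z":0,"ax":0,"ay":0,"az":0},{"x":0,"y":0,"z":0,"ax":0,"ay":0,"az":0},{"x":0,"y":0,"z":-10,"ax":0,"ay":0,"az":0},{"x":0,"y":0,"z":-25,"ax":0,"ay":0,"az":0},{"x":0,"y":0,"z":-25,"ax":0,"ay":0,"az":0},{"x":0,"y":17,"z":0,"ax":0,"ay":0,"az":0},{"x":0,"y":34,"z":0,"ax":0,"ay":0,"az":0},{"x":0,"y":40,"z":0,"ax":0,"ay":0,"az":0},{"x":0,"y":40,"z":0,"ax":0,"ay":0,"az":0},{"x":0,"y":40,"z":0,"ax":0,"ay":0,"az":0},{"x":0,"y":40,"z":0,"ax":0,"ay":0,"az":0},{"x":0,"y":40,"z":0,"ax":0,"ay":0,"az":0},{"x":0,"y":40,"z":0,"ax":0,"ay":0,"az":0},{"x":0,"y":40,"z":0,"ax":0,"ay":0,"az":0}]' --claw -0.3

```text
clock: 19.15
ee_pos: [576.1, -91.0, 352.0]
ee_rot: [-0.0, 0.997, 0.071, -0.001]
wrist_force: [1.4, 0.5, -0.7]
width: 61.0
gripper_force: 0.0
```

Run:
```python
from h import *
c=capture("side")
for o in cases(c): print(o)
P,ok=cloud(c); x,y,z=P[...,0],P[...,1],P[...,2]
q=sc(55,-5); m=(abs(x-q[0])<45)&(abs(y-q[1])<45)&(z>99)&(z<112); print(q,m.sum(),cv2.minAreaRect(np.c_[x[m],y[m]].astype(np.float32)))
cv2.imwrite("pics/side3.png",c["img"])
go(495,-375,60,8.1); go(417,-281,60,8.1)
```

```text
([494.2, -374.3, 13.8], np.float64(38.6), np.float64(37.4), 21.8)
([427.5, -381.0, 14.2], np.float64(48.2), np.float64(49.3), 27.0)
([415.2, -282.9, 14.0], np.float64(36.9), np.float64(41.6), 23.8)
([579.3, -204.1, 14.6], np.float64(28.1), np.float64(26.9), 17.5)
([500.0, -192.9, 14.4], np.float64(47.0), np.float64(50.7), 30.7)
([426.7, -187.3, 20.1], np.float64(31.3), np.float64(34.1), 22.8)
([495.4, -99.7, 14.4], np.float64(27.3), np.float64(29.5), 19.7)
[528.45580733 238.79944947] 312 ((539.0003662109375, 234.6816864013672), (57.06197738647461, 89.77674865722656), 8.361950874328613)
t 19.2 pos [576.7 -95.6 352.4] yaw 7.9 tilt [ 0.    -0.003 -1.   ] w 61.1 | shift [-119.3  265.2   94.3] az -0.2
t 19.2 pos [576.7 -95.6 352.4] yaw 7.9 tilt [ 0.    -0.003 -1.   ] w 61.1 | shift [-183.6  161.4   94. ] az -0.2
```

View pics/side3.png

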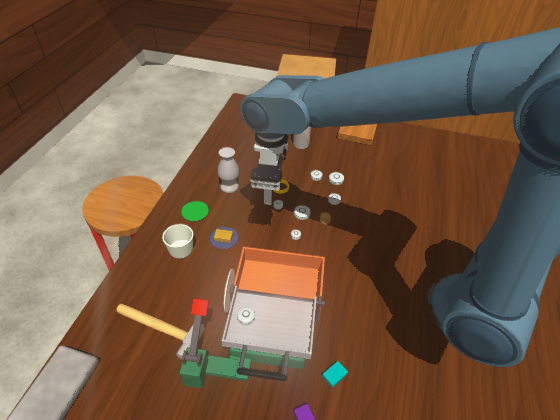

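The first case lies in the pan at (246,315) and the weight is on the felt at (223,237). Next I fetch case 2 at (495,-375).

Request:
jog_arm --commands '[{"x":-7,"y":17,"z":0,"ax":0,"ay":0,"az":0},{"x":-16,"y":35,"z":0,"ax":0,"ay":0,"az":0},{"x":-16,"y":35,"z":0,"ax":0,"ay":0,"az":0},{"x":-16,"y":35,"z":0,"ax":0,"ay":0,"az":0},{"x":-16,"y":35,"z":0,"ax":0,"ay":0,"az":0},{"x":-16,"y":35,"z":0,"ax":0,"ay":0,"az":0},{"x":-16,"y":35,"z":10,"ax":0,"ay":0,"az":0},{"x":-16,"y":35,"z":25,"ax":0,"ay":0,"az":0},{"x":0,"y":3,"z":35,"ax":0,"ay":0,"az":0},{"x":0,"y":0,"z":20,"ax":0,"ay":0,"az":0},{"x":0,"y":0,"z":4,"ax":0,"ay":0,"az":0},{"x":0,"y":0,"z":0,"ax":0,"ay":0,"az":0}]'

```text
clock: 20.4
ee_pos: [496.0, -367.7, 258.0]
ee_rot: [-0.001, 0.997, 0.071, -0.001]
wrist_force: [0.1, -0.5, 0.1]
width: 60.9
gripper_force: 0.0
```

Run:
```python
from h import *
c=capture("side")
for o in cases(c): print(o)
go(495.5,-375.5,4,8.1)
```

```text
([494.0, -373.5, 14.0], np.float64(38.1), np.float64(36.3), 20.6)
([427.7, -380.7, 13.8], np.float64(47.1), np.float64(51.2), 27.3)
([601.8, -289.4, 11.8], np.float64(41.3), np.float64(56.9), 14.9)
([414.7, -282.7, 14.2], np.float64(37.7), np.float64(39.4), 23.1)
([578.0, -205.5, 14.0], np.float64(27.5), np.float64(31.4), 17.9)
([499.9, -193.2, 14.2], np.float64(47.2), np.float64(51.6), 30.4)
([426.6, -187.8, 19.4], np.float64(31.2), np.float64(36.3), 23.0)
([495.2, -99.9, 14.4], np.float64(28.0), np.float64(28.3), 19.5)
t 20.4 pos [ 496.6 -367.8  259.4] yaw 8.2 tilt [ 0. -0. -1.] w 61.3 | shift [-2.2  7.4 56.4] az 0.1
```

Request:
jog_arm --commands '[{"x":-2,"y":7.5,"z":10,"ax":0,"ay":0,"az":0},{"x":0,"y":0,"z":20,"ax":0,"ay":0,"az":0},{"x":0,"y":0,"z":20,"ax":0,"ay":0,"az":0},{"x":0,"y":0,"z":6,"ax":0,"ay":0,"az":0},{"x":0,"y":0,"z":0,"ax":0,"ay":0,"az":0},{"x":0,"y":0,"z":0,"ax":0,"ay":0,"az":0}]'

```text
clock: 21.05
ee_pos: [496.1, -375.8, 204.0]
ee_rot: [0.001, 0.997, 0.071, 0.001]
wrist_force: [-0.3, 0.7, 0.9]
width: 61.0
gripper_force: 0.0
```

Request:
jog_arm --commands '[{"x":0,"y":0,"z":0,"ax":0,"ay":0,"az":0},{"x":0,"y":0,"z":0,"ax":0,"ay":0,"az":0},{"x":0,"y":0,"z":0,"ax":0,"ay":0,"az":0},{"x":0,"y":0,"z":0,"ax":0,"ay":0,"az":0},{"x":0,"y":0,"z":0,"ax":0,"ay":0,"az":0},{"x":0,"y":0,"z":0,"ax":0,"ay":0,"az":0},{"x":0,"y":0,"z":-6,"ax":0,"ay":0,"az":0},{"x":0,"y":0,"z":-20,"ax":0,"ay":0,"az":0},{"x":0,"y":0,"z":-40,"ax":0,"ay":0,"az":0},{"x":0,"y":0,"z":-40,"ax":0,"ay":0,"az":0},{"x":0,"y":0,"z":-30,"ax":0,"ay":0,"az":0},{"x":0,"y":0,"z":-10,"ax":0,"ay":0,"az":0},{"x":0,"y":0,"z":0,"ax":0,"ay":0,"az":0}]' --claw 1

```text
clock: 22.35
ee_pos: [495.8, -375.5, 350.0]
ee_rot: [0.001, 0.997, 0.071, 0.001]
wrist_force: [1.3, 0.3, -1.2]
width: 39.1
gripper_force: 40.0
```

Run:
```python
from h import *
go(*sc(0,-5),150,8.1)
```

```text
t 22.4 pos [ 495.8 -375.5  350. ] yaw 8.2 tilt [ 0.002 -0.002 -1.   ] w 39.1 | shift [ 6.480e+01 -6.034e+02 -1.000e-01] az 0.1
```

Request:
jog_arm --commands '[{"x":0,"y":-17,"z":0,"ax":0,"ay":0,"az":0},{"x":0,"y":-34,"z":0,"ax":0,"ay":0,"az":0},{"x":5,"y":-40,"z":0,"ax":0,"ay":0,"az":0},{"x":5,"y":-40,"z":0,"ax":0,"ay":0,"az":0},{"x":5,"y":-40,"z":0,"ax":0,"ay":0,"az":0},{"x":5,"y":-40,"z":0,"ax":0,"ay":0,"az":0},{"x":5,"y":-40,"z":0,"ax":0,"ay":0,"az":0},{"x":5,"y":-40,"z":0,"ax":0,"ay":0,"az":0},{"x":5,"y":-40,"z":0,"ax":0,"ay":0,"az":0},{"x":5,"y":-40,"z":0,"ax":0,"ay":0,"az":0},{"x":5,"y":-40,"z":0,"ax":0,"ay":0,"az":0},{"x":5,"y":-40,"z":0,"ax":0,"ay":0,"az":0},{"x":5,"y":-40,"z":0,"ax":0,"ay":0,"az":0},{"x":5,"y":-40,"z":0,"ax":0,"ay":0,"az":0},{"x":5,"y":-40,"z":0,"ax":0,"ay":0,"az":0},{"x":0,"y":-22,"z":0,"ax":0,"ay":0,"az":0},{"x":0,"y":-10,"z":15,"ax":0,"ay":0,"az":0},{"x":0,"y":0,"z":20,"ax":0,"ay":0,"az":0},{"x":0,"y":0,"z":5,"ax":0,"ay":0,"az":0},{"x":0,"y":0,"z":0,"ax":0,"ay":0,"az":0}]'

```text
clock: 24.35
ee_pos: [473.5, 229.9, 306.1]
ee_rot: [0.001, 0.997, 0.071, -0.003]
wrist_force: [-0.6, 0.7, 1.0]
width: 39.3
gripper_force: 40.0
```

Run:
```python
from h import *
go(*sc(0,-5),94.5,8.1)
```

```text
t 24.4 pos [473.5 229.9 306.1] yaw 8.1 tilt [-0.005 -0.001 -1.   ] w 39.3 | shift [ 0.7 -1.1 12.6] az 0.0
```

Request:
jog_arm --commands '[{"x":0,"y":0,"z":6,"ax":0,"ay":0,"az":0},{"x":0,"y":0,"z":5,"ax":0,"ay":0,"az":0},{"x":0,"y":0,"z":3,"ax":0,"ay":0,"az":0},{"x":0,"y":0,"z":1.5,"ax":0,"ay":0,"az":0},{"x":0,"y":0,"z":0,"ax":0,"ay":0,"az":0},{"x":0,"y":0,"z":0,"ax":0,"ay":0,"az":0}]'

```text
clock: 24.95
ee_pos: [474.3, 230.7, 293.6]
ee_rot: [-0.0, 0.997, 0.071, 0.0]
wrist_force: [-0.4, 0.3, -0.4]
width: 39.0
gripper_force: 40.0
```

Request:
jog_arm --commands '[{"x":0,"y":0,"z":0.7,"ax":0,"ay":0,"az":0},{"x":0,"y":0,"z":0,"ax":0,"ay":0,"az":0},{"x":0,"y":0,"z":0,"ax":0,"ay":0,"az":0},{"x":0,"y":0,"z":0,"ax":0,"ay":0,"az":0},{"x":0,"y":0,"z":-10,"ax":0,"ay":0,"az":0},{"x":0,"y":0,"z":-25,"ax":0,"ay":0,"az":0},{"x":0,"y":0,"z":-25,"ax":0,"ay":0,"az":0},{"x":0,"y":17,"z":0,"ax":0,"ay":0,"az":0},{"x":0,"y":34,"z":0,"ax":0,"ay":0,"az":0},{"x":-10,"y":40,"z":0,"ax":0,"ay":0,"az":0},{"x":-10,"y":40,"z":0,"ax":0,"ay":0,"az":0},{"x":-10,"y":40,"z":0,"ax":0,"ay":0,"az":0},{"x":-10,"y":40,"z":0,"ax":0,"ay":0,"az":0},{"x":-10,"y":40,"z":0,"ax":0,"ay":0,"az":0},{"x":-10,"y":40,"z":0,"ax":0,"ay":0,"az":0},{"x":-10,"y":40,"z":0,"ax":0,"ay":0,"az":0},{"x":-10,"y":40,"z":0,"ax":0,"ay":0,"az":0},{"x":-10,"y":40,"z":0,"ax":0,"ay":0,"az":0}]' --claw -0.3

```text
clock: 26.75
ee_pos: [443.2, -190.6, 353.7]
ee_rot: [0.0, 0.997, 0.071, 0.001]
wrist_force: [0.8, 0.7, -0.2]
width: 61.3
gripper_force: 0.0
```

Run:
```python
from h import *
c=capture("side")
for o in cases(c): print(o)
print("pan:",cases(c|{"tvec":np.array(c["tvec"],float).ravel()+cam(c)[0]@np.array([0,0,89.])},(330,600,150,310)))
go(417,-281,60,8.1)
```

```text
([425.5, -375.3, 14.4], np.float64(42.7), np.float64(38.7), 24.0)
([595.2, -287.5, 12.3], np.float64(54.7), np.float64(57.0), 17.6)
([415.3, -280.8, 14.4], np.float64(36.9), np.float64(41.7), 23.8)
([578.1, -202.5, 14.2], np.float64(28.5), np.float64(30.6), 17.4)
([499.5, -193.9, 14.1], np.float64(47.8), np.float64(51.5), 30.8)
([426.3, -186.0, 20.0], np.float64(31.4), np.float64(29.5), 23.2)
([495.3, -100.2, 14.0], np.float64(27.4), np.float64(29.2), 19.5)
pan: [([588.9, 190.0, 22.7], np.float64(10.7), np.float64(79.0), 19.3), ([564.3, 245.1, 18.3], np.float64(22.2), np.float64(129.1), 25.0), ([443.9, 231.9, 17.8], np.float64(151.0), np.float64(155.7), 43.3), ([529.3, 240.3, 14.5], np.float64(40.2), np.float64(39.0), 33.6), ([473.3, 231.7, 14.5], np.float64(38.6), np.float64(40.2), 33.9)]
t 26.8 pos [ 443.  -194.9  354.2] yaw 7.9 tilt [ 0.002 -0.004 -1.   ] w 61.0 | shift [-37.7  81.2  95.5] az -0.2
```

Request:
jog_arm --commands '[{"x":-12,"y":25,"z":5,"ax":0,"ay":0,"az":0},{"x":-12,"y":25,"z":20,"ax":0,"ay":0,"az":0},{"x":-12,"y":20,"z":30,"ax":0,"ay":0,"az":0},{"x":0,"y":4,"z":30,"ax":0,"ay":0,"az":0},{"x":0,"y":0,"z":10,"ax":0,"ay":0,"az":0},{"x":0,"y":0,"z":0,"ax":0,"ay":0,"az":0},{"x":0,"y":0,"z":0,"ax":0,"ay":0,"az":0}]'

```text
clock: 27.5
ee_pos: [419.2, -267.1, 259.0]
ee_rot: [0.001, 0.997, 0.072, 0.001]
wrist_force: [-0.2, -1.3, -0.2]
width: 60.9
gripper_force: 0.0
```

Run:
```python
from h import *
c=capture("side")
for o in cases(c): print(o)
go(416.5,-281.5,4,8.1)
```

```text
([589.5, -288.4, 12.2], np.float64(43.2), np.float64(56.5), 15.5)
([415.5, -278.2, 13.6], np.float64(37.0), np.float64(35.5), 18.9)
([578.4, -202.0, 14.2], np.float64(28.0), np.float64(28.9), 17.7)
([499.2, -193.0, 14.4], np.float64(48.2), np.float64(51.5), 30.8)
([426.3, -186.3, 19.3], np.float64(31.5), np.float64(32.9), 23.3)
([494.8, -100.2, 14.2], np.float64(26.4), np.float64(29.3), 20.0)
t 27.6 pos [ 419.3 -267.2  259.4] yaw 8.2 tilt [ 0.002 -0.002 -1.   ] w 61.0 | shift [-4.9 13.6 56.4] az 0.1
```

Request:
jog_arm --commands '[{"x":-4.5,"y":13.5,"z":0,"ax":0,"ay":0,"az":0},{"x":0,"y":0,"z":20,"ax":0,"ay":0,"az":0},{"x":0,"y":0,"z":20,"ax":0,"ay":0,"az":0},{"x":0,"y":0,"z":16,"ax":0,"ay":0,"az":0},{"x":0,"y":0,"z":0,"ax":0,"ay":0,"az":0},{"x":0,"y":0,"z":0,"ax":0,"ay":0,"az":0}]'

```text
clock: 28.15
ee_pos: [416.3, -281.9, 202.6]
ee_rot: [0.001, 0.997, 0.071, 0.0]
wrist_force: [0.6, 0.5, 0.1]
width: 61.3
gripper_force: 0.0
```

Request:
jog_arm --commands '[{"x":0,"y":0,"z":0,"ax":0,"ay":0,"az":0},{"x":0,"y":0,"z":0,"ax":0,"ay":0,"az":0},{"x":0,"y":0,"z":0,"ax":0,"ay":0,"az":0},{"x":0,"y":0,"z":0,"ax":0,"ay":0,"az":0},{"x":0,"y":0,"z":0,"ax":0,"ay":0,"az":0},{"x":0,"y":0,"z":0,"ax":0,"ay":0,"az":0},{"x":0,"y":0,"z":-6,"ax":0,"ay":0,"az":0},{"x":0,"y":0,"z":-20,"ax":0,"ay":0,"az":0},{"x":0,"y":0,"z":-40,"ax":0,"ay":0,"az":0},{"x":0,"y":0,"z":-40,"ax":0,"ay":0,"az":0},{"x":0,"y":0,"z":-30,"ax":0,"ay":0,"az":0},{"x":0,"y":0,"z":-10,"ax":0,"ay":0,"az":0},{"x":0,"y":0,"z":0,"ax":0,"ay":0,"az":0}]' --claw 1

```text
clock: 29.45
ee_pos: [416.1, -281.3, 348.6]
ee_rot: [0.001, 0.997, 0.071, 0.001]
wrist_force: [-0.4, -0.9, -1.7]
width: 39.2
gripper_force: 40.0
```

Run:
```python
from h import *
go(*sc(-52,-5),150,8.1)
```

```text
t 29.4 pos [ 416.1 -281.3  348.6] yaw 8.2 tilt [ 0.002 -0.002 -1.   ] w 39.2 | shift [  78.2 -499.    -1.2] az 0.1
```

Request:
jog_arm --commands '[{"x":5,"y":-17,"z":0,"ax":0,"ay":0,"az":0},{"x":6,"y":-30,"z":0,"ax":0,"ay":0,"az":0},{"x":6,"y":-36,"z":0,"ax":0,"ay":0,"az":0},{"x":6,"y":-36,"z":0,"ax":0,"ay":0,"az":0},{"x":6,"y":-36,"z":0,"ax":0,"ay":0,"az":0},{"x":6,"y":-36,"z":0,"ax":0,"ay":0,"az":0},{"x":6,"y":-36,"z":0,"ax":0,"ay":0,"az":0},{"x":6,"y":-36,"z":0,"ax":0,"ay":0,"az":0},{"x":6,"y":-36,"z":0,"ax":0,"ay":0,"az":0},{"x":6,"y":-36,"z":0,"ax":0,"ay":0,"az":0},{"x":6,"y":-36,"z":0,"ax":0,"ay":0,"az":0},{"x":6,"y":-36,"z":0,"ax":0,"ay":0,"az":0},{"x":6,"y":-36,"z":0,"ax":0,"ay":0,"az":0},{"x":1,"y":-36,"z":0,"ax":0,"ay":0,"az":0},{"x":0,"y":-20,"z":0,"ax":0,"ay":0,"az":0},{"x":0,"y":0,"z":15,"ax":0,"ay":0,"az":0},{"x":0,"y":0,"z":20,"ax":0,"ay":0,"az":0},{"x":0,"y":0,"z":5,"ax":0,"ay":0,"az":0},{"x":0,"y":0,"z":0,"ax":0,"ay":0,"az":0},{"x":0,"y":0,"z":0,"ax":0,"ay":0,"az":0}]'

```text
clock: 31.45
ee_pos: [422.0, 223.9, 307.5]
ee_rot: [0.0, 0.997, 0.071, -0.0]
wrist_force: [-1.2, 0.2, -0.3]
width: 38.9
gripper_force: 40.0
```

Run:
```python
from h import *
go(*sc(-52,-5),93,8.1)
```

```text
t 31.4 pos [422.  223.9 307.5] yaw 8.2 tilt [-0.001 -0.    -1.   ] w 38.9 | shift [ 0.5  0.2 15.5] az 0.1
```

Request:
jog_arm --commands '[{"x":0,"y":0,"z":6,"ax":0,"ay":0,"az":0},{"x":0,"y":0,"z":5,"ax":0,"ay":0,"az":0},{"x":0,"y":0,"z":3,"ax":0,"ay":0,"az":0},{"x":0,"y":0,"z":1,"ax":0,"ay":0,"az":0},{"x":0,"y":0,"z":0,"ax":0,"ay":0,"az":0},{"x":0,"y":0,"z":0,"ax":0,"ay":0,"az":0}]'

```text
clock: 32.05
ee_pos: [422.3, 223.8, 292.8]
ee_rot: [-0.0, 0.997, 0.071, 0.0]
wrist_force: [0.6, -0.6, -0.3]
width: 38.8
gripper_force: 40.0
```

Request:
jog_arm --commands '[{"x":0,"y":0,"z":0,"ax":0,"ay":0,"az":0},{"x":0,"y":0,"z":0,"ax":0,"ay":0,"az":0},{"x":0,"y":0,"z":0,"ax":0,"ay":0,"az":0},{"x":0,"y":0,"z":0,"ax":0,"ay":0,"az":0},{"x":0,"y":0,"z":-10,"ax":0,"ay":0,"az":0},{"x":0,"y":0,"z":-25,"ax":0,"ay":0,"az":0},{"x":0,"y":0,"z":-35,"ax":0,"ay":0,"az":0},{"x":0,"y":0,"z":-40,"ax":0,"ay":0,"az":0},{"x":0,"y":0,"z":-20,"ax":0,"ay":0,"az":0},{"x":0,"y":0,"z":0,"ax":0,"ay":0,"az":0}]' --claw -0.3

```text
clock: 33.05
ee_pos: [422.8, 224.0, 427.1]
ee_rot: [-0.001, 0.997, 0.071, 0.004]
wrist_force: [-0.2, -0.1, -0.4]
width: 61.1
gripper_force: 0.0
```

Run:
```python
from h import *
c=capture("top"); cv2.imwrite("pics/top1.png",c["img"])
for o in cases(c,(300,800,-600,-60)): print(o)
c=capture("side"); cv2.imwrite("pics/side4.png",c["img"])
print("pan:",cases(c|{"tvec":np.array(c["tvec"],float).ravel()+cam(c)[0]@np.array([0,0,89.])},(330,600,150,310)))
P,ok=cloud(c); x,y,z=P[...,0],P[...,1],P[...,2]; hsv=cv2.cvtColor(c["img"],cv2.COLOR_BGR2HSV)
m=(abs(x-620)<45)&(abs(y-277)<45)&(z>110)&(hsv[...,1]>150)&((hsv[...,0]<8)|(hsv[...,0]>172))
print("pad",m.sum(),P[m].min(0),P[m].max(0),np.median(P[m],0))
q=sc(152,21); print(q); go(*q,170,8.1)
```

```text
([595.9, -287.3, 13.2], np.float64(52.3), np.float64(54.4), 27.7)
([586.7, -519.7, 21.7], np.float64(57.3), np.float64(33.0), 24.4)
([580.5, -204.2, 16.1], np.float64(26.4), np.float64(26.2), 29.0)
([500.3, -192.7, 15.3], np.float64(48.4), np.float64(46.3), 48.9)
([496.7, -100.0, 15.6], np.float64(28.6), np.float64(25.8), 28.8)
([428.6, -379.4, 15.3], np.float64(48.2), np.float64(49.5), 49.8)
([428.2, -187.4, 21.9], np.float64(28.2), np.float64(29.2), 32.0)
pan: [([588.5, 190.3, 21.8], np.float64(11.2), np.float64(78.1), 19.2), ([564.5, 244.4, 18.0], np.float64(22.1), np.float64(130.2), 25.1), ([443.9, 237.7, 18.0], np.float64(150.9), np.float64(144.5), 42.9), ([529.1, 240.0, 14.4], np.float64(39.1), np.float64(39.6), 33.9), ([473.3, 231.9, 14.2], np.float64(38.9), np.float64(38.6), 33.9), ([421.1, 224.7, 14.4], np.float64(38.3), np.float64(38.9), 34.3)]
pad 254 [601.62799347 261.04242971 136.05397762] [636.93803735 292.4882891  158.15124435] [618.62385786 276.95042902 147.50650031]
[620.8246701  278.20748407]
t 33.1 pos [422.  223.7 422.5] yaw 8.2 tilt [ 0.  0. -1.] w 61.0 | shift [204.6 -25.6  53.5] az 0.1
```

View pics/top1.png

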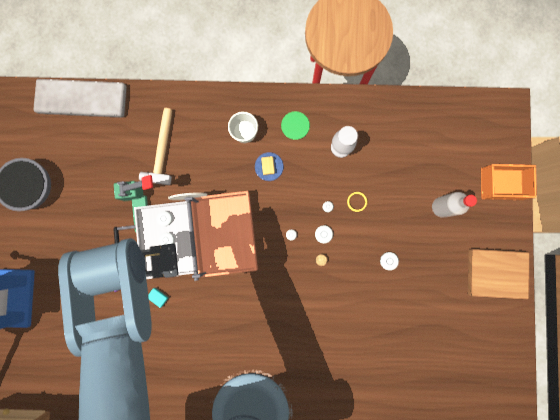

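View pics/side4.png

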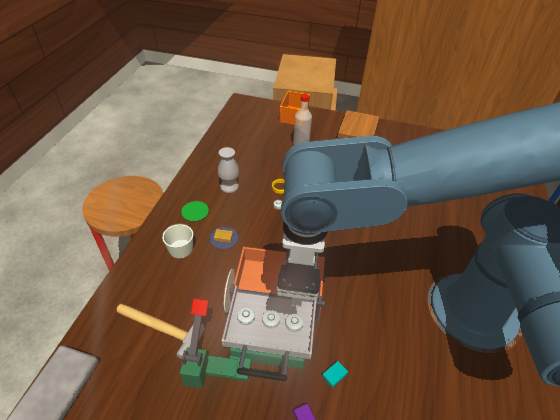

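All three middle cases are in the pan at (246,315), (271,319) and (294,322), and none remain on the bench. Next is the lock.

Request:
jog_arm --commands '[{"x":20,"y":-2.6,"z":0,"ax":0,"ay":0,"az":0},{"x":35,"y":-5,"z":0,"ax":0,"ay":0,"az":0},{"x":40,"y":-5,"z":0,"ax":0,"ay":0,"az":0},{"x":40,"y":-5,"z":0,"ax":0,"ay":0,"az":0},{"x":40,"y":-5,"z":0,"ax":0,"ay":0,"az":0},{"x":25,"y":-3,"z":0,"ax":0,"ay":0,"az":0},{"x":4,"y":0,"z":15,"ax":0,"ay":0,"az":0},{"x":0,"y":0,"z":20,"ax":0,"ay":0,"az":0},{"x":0,"y":0,"z":12,"ax":0,"ay":0,"az":0},{"x":0,"y":0,"z":5,"ax":0,"ay":0,"az":0},{"x":0,"y":0,"z":0,"ax":0,"ay":0,"az":0},{"x":0,"y":0,"z":0,"ax":0,"ay":0,"az":0}]' --claw 1

```text
clock: 34.35
ee_pos: [620.3, 278.1, 371.3]
ee_rot: [-0.0, 0.997, 0.071, 0.0]
wrist_force: [-0.3, 0.3, 0.2]
width: 0.6
gripper_force: 0.0
```

Run:
```python
from h import *
q=sc(152,20);go(*q,158,8.1)
```

```text
t 34.4 pos [620.3 278.1 371.3] yaw 8.2 tilt [ 0.001  0.    -1.   ] w 0.6 | shift [ 0.5  1.  14.3] az 0.1
```

Request:
jog_arm --commands '[{"x":0,"y":1,"z":7,"ax":0,"ay":0,"az":0},{"x":0,"y":0,"z":7,"ax":0,"ay":0,"az":0},{"x":0,"y":2.5,"z":8,"ax":0,"ay":0,"az":0},{"x":0,"y":3,"z":8,"ax":0,"ay":0,"az":0},{"x":0,"y":3,"z":7,"ax":0,"ay":0,"az":0},{"x":0,"y":3,"z":7.5,"ax":0,"ay":0,"az":0},{"x":0,"y":3,"z":7.5,"ax":0,"ay":0,"az":0},{"x":0,"y":2,"z":7.5,"ax":0,"ay":0,"az":0},{"x":0,"y":2,"z":7.5,"ax":0,"ay":0,"az":0},{"x":0,"y":1,"z":6,"ax":0,"ay":0,"az":0},{"x":0,"y":1,"z":5,"ax":0,"ay":0,"az":0},{"x":0,"y":0,"z":3,"ax":0,"ay":0,"az":0},{"x":0,"y":0,"z":0,"ax":0,"ay":0,"az":0},{"x":0,"y":0,"z":0,"ax":0,"ay":0,"az":0}]'

```text
clock: 35.75
ee_pos: [623.5, 257.0, 289.7]
ee_rot: [0.0, 0.997, 0.071, -0.0]
wrist_force: [-0.5, -0.1, 2.2]
width: 0.6
gripper_force: 0.7
```

Run:
```python
from h import *
q=sc(152,0);go(*q,90,8.1)
```

```text
t 35.8 pos [623.5 257.  289.7] yaw 8.2 tilt [-0. -0. -1.] w 0.6 | shift [ 0.4 -0.4  0.7] az 0.1
```

Request:
jog_arm --commands '[{"x":0,"y":0,"z":1.5,"ax":0,"ay":0,"az":0},{"x":0,"y":0,"z":0,"ax":0,"ay":0,"az":0},{"x":0,"y":0,"z":0,"ax":0,"ay":0,"az":0}]'

```text
clock: 36.05
ee_pos: [623.6, 257.0, 289.5]
ee_rot: [0.0, 0.997, 0.071, -0.0]
wrist_force: [-3.2, -0.6, 7.5]
width: 0.7
gripper_force: 3.8
```

Request:
jog_arm --commands '[{"x":0,"y":0,"z":-10,"ax":0,"ay":0,"az":0},{"x":0,"y":0,"z":-25,"ax":0,"ay":0,"az":0},{"x":0,"y":0,"z":-40,"ax":0,"ay":0,"az":0},{"x":0,"y":0,"z":-40,"ax":0,"ay":0,"az":0},{"x":0,"y":0,"z":-20,"ax":0,"ay":0,"az":0},{"x":0,"y":0,"z":0,"ax":0,"ay":0,"az":0}]' --claw -0.5

```text
clock: 36.65
ee_pos: [624.1, 257.1, 428.1]
ee_rot: [-0.001, 0.997, 0.071, 0.004]
wrist_force: [0.4, -1.1, 0.3]
width: 44.6
gripper_force: 0.0
```

Run:
```python
from h import *
c=capture("side")
P,ok=cloud(c); x,y,z=P[...,0],P[...,1],P[...,2]; hsv=cv2.cvtColor(c["img"],cv2.COLOR_BGR2HSV)
m=(abs(x-622)<45)&(abs(y-267)<55)&(z>70)&(hsv[...,1]>150)&((hsv[...,0]<8)|(hsv[...,0]>172))
print("pad",m.sum(),P[m].min(0),P[m].max(0),np.median(P[m],0))
m=(abs(x-455)<70)&(abs(y-359)<25)&(z>90)&(z<125); print("bar",m.sum(),np.median(P[m],0),cv2.minAreaRect(np.c_[x[m],y[m]].astype(np.float32)))
print([d["centre"] for d in spot_point(c,"pan_bar")][:1])
q=sc(0,125); print(q); go(*q,150,8.1)
```

```text
pad 198 [604.18517291 238.94091917  83.04908567] [640.29851218 275.61325548  92.58607199] [621.46155184 258.37100415  88.72537141]
bar 393 [456.54663141 358.75425304 106.09166907] ((455.0059814453125, 349.9929504394531), (100.28874206542969, 36.469451904296875), 3.299180746078491)
[[451.8, 362.9, 105.8]]
[455.68734601 359.75295721]
t 36.8 pos [623.4 256.8 422.5] yaw 8.2 tilt [-0. -0. -1.] w 53.2 | shift [-151.3 -125.7   73.6] az 0.1
```

Request:
jog_arm --commands '[{"x":-20,"y":-16,"z":0,"ax":0,"ay":0,"az":0},{"x":-30,"y":-25,"z":0,"ax":0,"ay":0,"az":0},{"x":-34,"y":-29,"z":0,"ax":0,"ay":0,"az":0},{"x":-34,"y":-29,"z":0,"ax":0,"ay":0,"az":0},{"x":-24,"y":-20,"z":0,"ax":0,"ay":0,"az":0},{"x":-9,"y":-7,"z":10,"ax":0,"ay":0,"az":0},{"x":0,"y":0,"z":30,"ax":0,"ay":0,"az":0},{"x":0,"y":0,"z":30,"ax":0,"ay":0,"az":0},{"x":0,"y":0,"z":10,"ax":0,"ay":0,"az":0},{"x":0,"y":0,"z":0,"ax":0,"ay":0,"az":0},{"x":0,"y":0,"z":0,"ax":0,"ay":0,"az":0}]' --claw 0

```text
clock: 37.85
ee_pos: [456.8, 359.9, 343.5]
ee_rot: [-0.0, 0.997, 0.071, 0.0]
wrist_force: [-0.5, 0.5, -0.0]
width: 46.8
gripper_force: 0.0
```

Run:
```python
from h import *
c=capture("top"); P,ok=cloud(c); x,y,z=P[...,0],P[...,1],P[...,2]
m=(abs(x-455)<70)&(abs(y-359)<25)&(z>90)&(z<125); print("bar",m.sum(),np.median(P[m],0))
q=sc(0,125); go(*q,84,8.1)
```

```text
bar 55 [415.61656227 350.14475698 107.14741872]
t 37.9 pos [456.9 360.1 344.4] yaw 8.2 tilt [ 0.002  0.001 -1.   ] w 47.0 | shift [-1.3  0.2 61.4] az 0.1
```

Request:
jog_arm --commands '[{"x":-1,"y":0,"z":15,"ax":0,"ay":0,"az":0},{"x":0,"y":0,"z":20,"ax":0,"ay":0,"az":0},{"x":0,"y":0,"z":20,"ax":0,"ay":0,"az":0},{"x":0,"y":0,"z":6,"ax":0,"ay":0,"az":0},{"x":0,"y":0,"z":0,"ax":0,"ay":0,"az":0},{"x":0,"y":0,"z":0,"ax":0,"ay":0,"az":0}]'

```text
clock: 38.5
ee_pos: [455.5, 360.1, 283.1]
ee_rot: [-0.0, 0.997, 0.071, 0.001]
wrist_force: [1.2, 0.2, 0.4]
width: 47.2
gripper_force: 0.0
```

Request:
jog_arm --commands '[{"x":0,"y":0,"z":0,"ax":0,"ay":0,"az":0},{"x":0,"y":0,"z":0,"ax":0,"ay":0,"az":0},{"x":0,"y":0,"z":0,"ax":0,"ay":0,"az":0},{"x":0,"y":0,"z":0,"ax":0,"ay":0,"az":0},{"x":0,"y":0,"z":0,"ax":0,"ay":0,"az":0},{"x":0,"y":0,"z":0,"ax":0,"ay":0,"az":0},{"x":0,"y":0,"z":0,"ax":0,"ay":0,"az":0}]' --claw 1 --force 30

```text
clock: 39.2
ee_pos: [455.5, 359.1, 282.3]
ee_rot: [0.002, 0.997, 0.072, -0.0]
wrist_force: [0.4, -6.6, 2.7]
width: 11.0
gripper_force: 30.0
```

Run:
```python
from h import *
q=sc(0,125); go(*q,84,8.1)
r=np.hypot(195,18);a0=np.arctan2(18,195);p=None
for t in range(0,61,4):
    a=a0+np.radians(t); n=(-70+r*np.cos(a),85-4*0+r*np.sin(a))
    if p: print(t,"tool y",round(p[0]-n[0],1),"z",round(p[1]-n[1],1))
    p=n
print(n)
```

```text
t 39.2 pos [455.5 359.1 282.3] yaw 8.2 tilt [ 0.    -0.003 -1.   ] w 11.0 | shift [ 0.3 -0.6 -0.7] az 0.1
4 tool y 1.7 z -13.6
8 tool y 2.7 z -13.4
12 tool y 3.6 z -13.2
16 tool y 4.5 z -12.9
20 tool y 5.4 z -12.6
24 tool y 6.3 z -12.1
28 tool y 7.1 z -11.7
32 tool y 7.9 z -11.2
36 tool y 8.7 z -10.6
40 tool y 9.4 z -10.0
44 tool y 10.0 z -9.3
48 tool y 10.7 z -8.6
52 tool y 11.2 z -7.8
56 tool y 11.7 z -7.0
60 tool y 12.2 z -6.1
(np.float64(11.911542731880118), np.float64(262.87495373796554))
```

Request:
jog_arm --commands '[{"x":0,"y":1.5,"z":-6.8,"ax":0,"ay":0,"az":0},{"x":0,"y":0.9,"z":-6.8,"ax":0,"ay":0,"az":0},{"x":0,"y":1.3,"z":-6.7,"ax":0,"ay":0,"az":0},{"x":0,"y":1.4,"z":-6.7,"ax":0,"ay":0,"az":0},{"x":0,"y":1.8,"z":-6.6,"ax":0,"ay":0,"az":0},{"x":0,"y":1.8,"z":-6.6,"ax":0,"ay":0,"az":0},{"x":0,"y":2.2,"z":-6.5,"ax":0,"ay":0,"az":0},{"x":0,"y":2.3,"z":-6.4,"ax":0,"ay":0,"az":0},{"x":0,"y":2.7,"z":-6.3,"ax":0,"ay":0,"az":0},{"x":0,"y":2.7,"z":-6.3,"ax":0,"ay":0,"az":0},{"x":0,"y":3.1,"z":-6.1,"ax":0,"ay":0,"az":0},{"x":0,"y":3.2,"z":-6,"ax":0,"ay":0,"az":0},{"x":0,"y":3.5,"z":-5.9,"ax":0,"ay":0,"az":0},{"x":0,"y":3.6,"z":-5.8,"ax":0,"ay":0,"az":0},{"x":0,"y":3.9,"z":-5.6,"ax":0,"ay":0,"az":0},{"x":0,"y":4,"z":-5.6,"ax":0,"ay":0,"az":0}]' --force 40

```text
clock: 40.8
ee_pos: [460.7, 320.6, 383.9]
ee_rot: [-0.001, 0.997, 0.071, 0.0]
wrist_force: [1.7, 4.4, -4.2]
width: 10.5
gripper_force: 40.0
```

```bash
cat >> h.py <<'E'
def bar():
    o=get_obs(); d=o["ee_pos"][:2]-S0; c,s=np.cos(YAW),np.sin(YAW)
    y=-s*d[0]+c*d[1]; z=o["ee_pos"][2]-180
    print("angle",np.degrees(np.arctan2(z-85,y+70))-5.27,"r",np.hypot(z-85,y+70),"F",np.round(o["wrist_force"],1),"w",o["width"],o["clock"])
E
python3 -c "
from h import *
bar()"
```

```text
angle 32.11886917080727 r 195.8049390717826 F [ 1.7  4.4 -4.2] w 10.469173272608948 40.8
```

Tracking well (32.1°, r 195.8 mm). On to 60°, then hold.

Request:
jog_arm --commands '[{"x":0,"y":4.3,"z":-5.3,"ax":0,"ay":0,"az":0},{"x":0,"y":4.4,"z":-5.3,"ax":0,"ay":0,"az":0},{"x":0,"y":4.6,"z":-5,"ax":0,"ay":0,"az":0},{"x":0,"y":4.8,"z":-5,"ax":0,"ay":0,"az":0},{"x":0,"y":5,"z":-4.7,"ax":0,"ay":0,"az":0},{"x":0,"y":5,"z":-4.6,"ax":0,"ay":0,"az":0},{"x":0,"y":5.3,"z":-4.3,"ax":0,"ay":0,"az":0},{"x":0,"y":5.4,"z":-4.3,"ax":0,"ay":0,"az":0},{"x":0,"y":5.6,"z":-3.9,"ax":0,"ay":0,"az":0},{"x":0,"y":5.6,"z":-3.9,"ax":0,"ay":0,"az":0},{"x":0,"y":5.8,"z":-3.5,"ax":0,"ay":0,"az":0},{"x":0,"y":5.9,"z":-3.5,"ax":0,"ay":0,"az":0},{"x":0,"y":6.1,"z":-3.1,"ax":0,"ay":0,"az":0},{"x":0,"y":6.1,"z":-3,"ax":0,"ay":0,"az":0},{"x":0,"y":0,"z":0,"ax":0,"ay":0,"az":0},{"x":0,"y":0,"z":0,"ax":0,"ay":0,"az":0},{"x":0,"y":0,"z":0,"ax":0,"ay":0,"az":0}]'

```text
clock: 42.5
ee_pos: [470.9, 248.1, 446.6]
ee_rot: [-0.002, 0.997, 0.072, 0.001]
wrist_force: [-4.2, 5.5, 9.6]
width: 10.9
gripper_force: 40.0
```

```bash
python3 -c "
from h import *
bar()
c=capture('side'); cv2.imwrite('pics/side5.png',cv2.resize(c['img'][180:400,140:380],None,fx=2.5,fy=2.5))"
```

```text
angle 60.33662271074236 r 199.4009493466905 F [-4.2  5.5  9.6] w 10.889700510361603 42.5
```

View pics/side5.png

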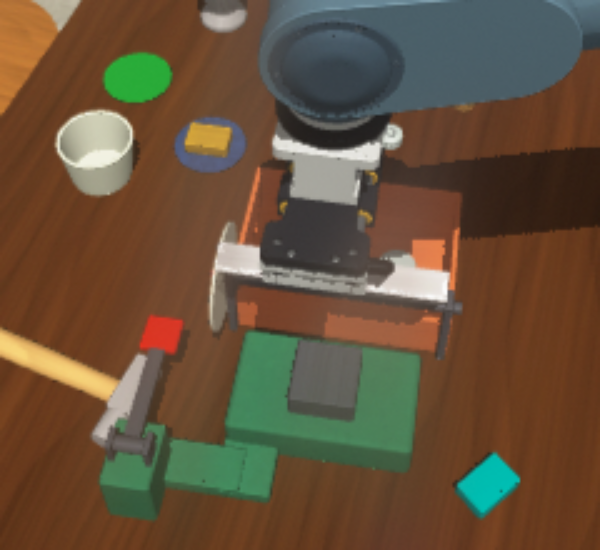

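The pan is tilted, the lock is down and the cases have slid out. I hold two seconds and check the angle from the depth image.

Request:
jog_arm --commands '[{"x":0,"y":0,"z":0,"ax":0,"ay":0,"az":0},{"x":0,"y":0,"z":0,"ax":0,"ay":0,"az":0},{"x":0,"y":0,"z":0,"ax":0,"ay":0,"az":0},{"x":0,"y":0,"z":0,"ax":0,"ay":0,"az":0},{"x":0,"y":0,"z":0,"ax":0,"ay":0,"az":0},{"x":0,"y":0,"z":0,"ax":0,"ay":0,"az":0},{"x":0,"y":0,"z":0,"ax":0,"ay":0,"az":0},{"x":0,"y":0,"z":0,"ax":0,"ay":0,"az":0},{"x":0,"y":0,"z":0,"ax":0,"ay":0,"az":0},{"x":0,"y":0,"z":0,"ax":0,"ay":0,"az":0},{"x":0,"y":0,"z":0,"ax":0,"ay":0,"az":0},{"x":0,"y":0,"z":0,"ax":0,"ay":0,"az":0},{"x":0,"y":0,"z":0,"ax":0,"ay":0,"az":0},{"x":0,"y":0,"z":0,"ax":0,"ay":0,"az":0},{"x":0,"y":0,"z":0,"ax":0,"ay":0,"az":0},{"x":0,"y":0,"z":0,"ax":0,"ay":0,"az":0},{"x":0,"y":0,"z":0,"ax":0,"ay":0,"az":0},{"x":0,"y":0,"z":0,"ax":0,"ay":0,"az":0},{"x":0,"y":0,"z":0,"ax":0,"ay":0,"az":0},{"x":0,"y":0,"z":0,"ax":0,"ay":0,"az":0}]'

```text
clock: 44.55
ee_pos: [470.9, 248.2, 446.6]
ee_rot: [-0.002, 0.997, 0.072, 0.001]
wrist_force: [-5.6, 6.1, 9.9]
width: 10.8
gripper_force: 40.0
```

Run:
```python
from h import *
bar()
c=capture("side"); P,ok=cloud(c)
d=P[...,:2]-S0; cs,sn=np.cos(YAW),np.sin(YAW); X=cs*d[...,0]+sn*d[...,1]; Y=-sn*d[...,0]+cs*d[...,1]; Z=P[...,2]
m=ok&(abs(X)<85)&(abs(X)>48)&(Y>-70)&(Y<40)&(Z>175)&(Z<260)
# wall outer-face ridge: angle of points about the hinge for wall top (y=70..,z=20)
print(m.sum()); 
q=np.c_[Y[m],Z[m]]; 
r=np.hypot(q[:,0]+70,q[:,1]-85); a=np.degrees(np.arctan2(q[:,1]-85,q[:,0]+70))
for lo in range(120,165,6):
    k=(r>=lo)&(r<lo+6)
    if k.sum()>5: print(lo,k.sum(),np.round(np.percentile(a[k],[5,50,95]),1))
vv=np.linalg.svd(q-q.mean(0),full_matrices=False)[2][0]; print("dir",vv,np.degrees(np.arctan2(vv[1],vv[0])),q.mean(0))
```

```text
angle 60.33326855981092 r 199.4166138422502 F [-5.6  6.1  9.9] w 10.752194642668789 44.55
383
132 77 [59.5 62.2 66.6]
138 296 [59.9 64.6 68.6]
dir [ 0.72598678 -0.68770866] -43.44900179218682 [ -8.99227238 209.86096978]
```

Request:
jog_arm --commands '[{"x":0,"y":1,"z":-1.9,"ax":0,"ay":0,"az":0},{"x":0,"y":1,"z":-1.8,"ax":0,"ay":0,"az":0},{"x":0,"y":0,"z":0,"ax":0,"ay":0,"az":0},{"x":0,"y":0,"z":0,"ax":0,"ay":0,"az":0}]'

```text
clock: 45.0
ee_pos: [471.4, 245.8, 447.9]
ee_rot: [-0.001, 0.997, 0.072, 0.001]
wrist_force: [-0.4, 5.7, 2.7]
width: 10.8
gripper_force: 40.0
```

Run:
```python
from h import *
bar()
c=capture("top"); cv2.imwrite("pics/top2.png",cv2.resize(c["img"][170:300,90:280],None,fx=4,fy=4))
```

```text
angle 61.11773424971682 r 199.6575434382886 F [-0.4  5.7  2.7] w 10.78029192030946 45.0
```

View pics/top2.png

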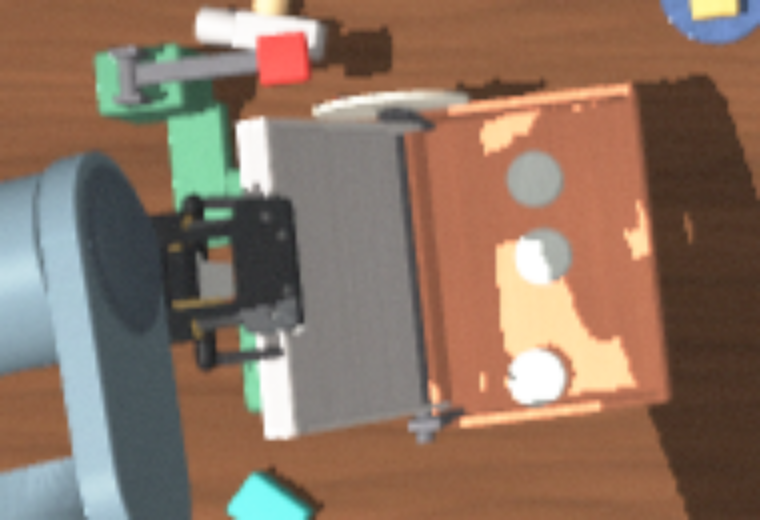

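All three cases lie in the tray at (535,180), (543,256) and (537,377) in the crop, and the pan is empty. I hold another two seconds and fit the floor's angle.

Request:
jog_arm --commands '[{"x":0,"y":0,"z":0,"ax":0,"ay":0,"az":0},{"x":0,"y":0,"z":0,"ax":0,"ay":0,"az":0},{"x":0,"y":0,"z":0,"ax":0,"ay":0,"az":0},{"x":0,"y":0,"z":0,"ax":0,"ay":0,"az":0},{"x":0,"y":0,"z":0,"ax":0,"ay":0,"az":0},{"x":0,"y":0,"z":0,"ax":0,"ay":0,"az":0},{"x":0,"y":0,"z":0,"ax":0,"ay":0,"az":0},{"x":0,"y":0,"z":0,"ax":0,"ay":0,"az":0},{"x":0,"y":0,"z":0,"ax":0,"ay":0,"az":0},{"x":0,"y":0,"z":0,"ax":0,"ay":0,"az":0},{"x":0,"y":0,"z":0,"ax":0,"ay":0,"az":0},{"x":0,"y":0,"z":0,"ax":0,"ay":0,"az":0},{"x":0,"y":0,"z":0,"ax":0,"ay":0,"az":0},{"x":0,"y":0,"z":0,"ax":0,"ay":0,"az":0},{"x":0,"y":0,"z":0,"ax":0,"ay":0,"az":0},{"x":0,"y":0,"z":0,"ax":0,"ay":0,"az":0},{"x":0,"y":0,"z":0,"ax":0,"ay":0,"az":0},{"x":0,"y":0,"z":0,"ax":0,"ay":0,"az":0},{"x":0,"y":0,"z":0,"ax":0,"ay":0,"az":0},{"x":0,"y":0,"z":0,"ax":0,"ay":0,"az":0}]'

```text
clock: 47.05
ee_pos: [471.4, 245.8, 448.0]
ee_rot: [-0.001, 0.997, 0.072, 0.001]
wrist_force: [-1.1, 5.3, 2.8]
width: 11.1
gripper_force: 40.0
```

Run:
```python
from h import *
bar()
c=capture("top"); P,ok=cloud(c)
v,u=np.mgrid[:420,:560]; m=ok&(u>90+310/4)&(u<90+385/4)&(v>170+150/4)&(v<170+390/4)
Q=P[m]; A=np.c_[Q[:,:2],np.ones(len(Q))]
n=np.linalg.svd(Q-Q.mean(0),full_matrices=False)[2][2]; n*=np.sign(n[2]); print(m.sum(),"tilt",np.degrees(np.arccos(n[2])),n, "res",np.std((Q-Q.mean(0))@n), Q.mean(0))
r=np.hypot(195,18);a0=np.arctan2(18,195)
```

```text
angle 61.11984838943455 r 199.6819455653475 F [-1.1  5.3  2.8] w 11.111788907932327 47.05
1138 tilt 60.64103096229147 [ 0.12319531 -0.86281441  0.49027973] res 1.4185139374651905 [481.39310001 192.48301368 137.91421331]
```

Request:
jog_arm --commands '[{"x":0,"y":-2,"z":3.7,"ax":0,"ay":0,"az":0},{"x":0,"y":-6.1,"z":3,"ax":0,"ay":0,"az":0},{"x":0,"y":-6.1,"z":3.1,"ax":0,"ay":0,"az":0},{"x":0,"y":-5.9,"z":3.5,"ax":0,"ay":0,"az":0},{"x":0,"y":-5.8,"z":3.5,"ax":0,"ay":0,"az":0},{"x":0,"y":-5.6,"z":3.9,"ax":0,"ay":0,"az":0},{"x":0,"y":-5.6,"z":3.9,"ax":0,"ay":0,"az":0},{"x":0,"y":-5.4,"z":4.3,"ax":0,"ay":0,"az":0},{"x":0,"y":-5.3,"z":4.3,"ax":0,"ay":0,"az":0},{"x":0,"y":-5,"z":4.6,"ax":0,"ay":0,"az":0},{"x":0,"y":-5,"z":4.7,"ax":0,"ay":0,"az":0},{"x":0,"y":-4.8,"z":5,"ax":0,"ay":0,"az":0},{"x":0,"y":-4.6,"z":5,"ax":0,"ay":0,"az":0},{"x":0,"y":-4.4,"z":5.3,"ax":0,"ay":0,"az":0},{"x":0,"y":-4.3,"z":5.3,"ax":0,"ay":0,"az":0}]'

```text
clock: 48.6
ee_pos: [460.8, 320.7, 385.0]
ee_rot: [0.0, 0.997, 0.072, 0.0]
wrist_force: [-2.3, 1.3, 4.8]
width: 11.1
gripper_force: 40.0
```

Request:
jog_arm --commands '[{"x":0,"y":-4,"z":5.6,"ax":0,"ay":0,"az":0},{"x":0,"y":-3.9,"z":5.6,"ax":0,"ay":0,"az":0},{"x":0,"y":-3.6,"z":5.8,"ax":0,"ay":0,"az":0},{"x":0,"y":-3.5,"z":5.9,"ax":0,"ay":0,"az":0},{"x":0,"y":-3.2,"z":6,"ax":0,"ay":0,"az":0},{"x":0,"y":-3.1,"z":6.1,"ax":0,"ay":0,"az":0},{"x":0,"y":-2.7,"z":6.3,"ax":0,"ay":0,"az":0},{"x":0,"y":-2.7,"z":6.3,"ax":0,"ay":0,"az":0},{"x":0,"y":-2.3,"z":6.4,"ax":0,"ay":0,"az":0},{"x":0,"y":-2.2,"z":6.5,"ax":0,"ay":0,"az":0},{"x":0,"y":-1.8,"z":6.6,"ax":0,"ay":0,"az":0},{"x":0,"y":-1.8,"z":6.6,"ax":0,"ay":0,"az":0},{"x":0,"y":-1.4,"z":6.7,"ax":0,"ay":0,"az":0},{"x":0,"y":-1.3,"z":6.7,"ax":0,"ay":0,"az":0},{"x":0,"y":-0.9,"z":6.8,"ax":0,"ay":0,"az":0},{"x":0,"y":-0.7,"z":6.8,"ax":0,"ay":0,"az":0},{"x":0,"y":0,"z":0,"ax":0,"ay":0,"az":0},{"x":0,"y":0,"z":0,"ax":0,"ay":0,"az":0}]'

```text
clock: 50.4
ee_pos: [455.5, 358.8, 282.2]
ee_rot: [0.001, 0.997, 0.071, -0.0]
wrist_force: [0.9, -5.7, 5.6]
width: 10.9
gripper_force: 40.0
```

Run:
```python
from h import *
bar(); go(*sc(0,125),84,8.1)
```

```text
angle -0.1981314652678261 r 194.7930333721619 F [ 0.9 -5.7  5.6] w 10.874848906485237 50.4
t 50.4 pos [455.5 358.8 282.2] yaw 8.2 tilt [-0.    -0.001 -1.   ] w 10.9 | shift [ 0.3 -1.  -0.8] az 0.1
```

Request:
jog_arm --commands '[{"x":0,"y":0,"z":1.5,"ax":0,"ay":0,"az":0},{"x":0,"y":0,"z":1.5,"ax":0,"ay":0,"az":0},{"x":0,"y":0,"z":0,"ax":0,"ay":0,"az":0},{"x":0,"y":0,"z":0,"ax":0,"ay":0,"az":0}]'

```text
clock: 50.8
ee_pos: [455.8, 358.9, 282.0]
ee_rot: [0.001, 0.997, 0.071, -0.0]
wrist_force: [-7.3, -11.0, 22.4]
width: 10.9
gripper_force: 40.0
```

Request:
jog_arm --commands '[{"x":0,"y":0,"z":0,"ax":0,"ay":0,"az":0},{"x":0,"y":0,"z":0,"ax":0,"ay":0,"az":0},{"x":0,"y":0,"z":0,"ax":0,"ay":0,"az":0},{"x":0,"y":0,"z":0,"ax":0,"ay":0,"az":0},{"x":0,"y":0,"z":-10,"ax":0,"ay":0,"az":0},{"x":0,"y":0,"z":-25,"ax":0,"ay":0,"az":0},{"x":0,"y":0,"z":-35,"ax":0,"ay":0,"az":0},{"x":0,"y":0,"z":-40,"ax":0,"ay":0,"az":0},{"x":0,"y":0,"z":-10,"ax":0,"ay":0,"az":0}]' --claw 0

```text
clock: 51.7
ee_pos: [456.1, 359.7, 405.1]
ee_rot: [-0.002, 0.997, 0.071, 0.004]
wrist_force: [1.1, 0.1, 0.8]
width: 47.2
gripper_force: 0.0
```

Run:
```python
from h import *
c=capture("side"); P,ok=cloud(c); s=load("side0.npz"); P0,_=cloud(s)
d=P[...,:2]-S0; cs,sn=np.cos(YAW),np.sin(YAW); X=cs*d[...,0]+sn*d[...,1]; Y=-sn*d[...,0]+cs*d[...,1]
def fit(P):
    d=P[...,:2]-S0; X=cs*d[...,0]+sn*d[...,1]; Y=-sn*d[...,0]+cs*d[...,1]; Z=P[...,2]
    m=(abs(X)<80)&(X>30)&(Y>-60)&(Y<60)&(Z>80)&(Z<97)
    A=np.c_[X[m],Y[m],np.ones(m.sum())]; k=np.linalg.lstsq(A,Z[m],rcond=None)[0]; return m.sum(),np.degrees(k[1]),k[2]
print("before",fit(P0)); print("now",fit(P))
x,y,z=P[...,0],P[...,1],P[...,2]; hsv=cv2.cvtColor(c["img"],cv2.COLOR_BGR2HSV)
m=(abs(x-695)<60)&(abs(y+32)<60)&(z>15)&(z<30)&(hsv[...,1]>60)&(hsv[...,0]<35)
print("weight",m.sum(),cv2.minAreaRect(np.c_[x[m],y[m]].astype(np.float32)))
m=(abs(x-622)<45)&(abs(y-267)<55)&(z>70)&(hsv[...,1]>150)&((hsv[...,0]<8)|(hsv[...,0]>172)); print("pad",np.median(P[m],0))
go(694.5,-33,175,98); go(*sc(70,105),175,98)
```

```text
before (np.int64(1025), np.float64(0.03146351283025202), np.float64(87.97446861194199))
now (np.int64(143), np.float64(0.21869486965635704), np.float64(90.6446137399845))
weight 115 ((699.18115234375, -28.26024055480957), (36.27446746826172, 36.279693603515625), 11.347461700439453)
pad [621.5106456  257.82657629  88.34846842]
t 51.8 pos [456.  359.6 404.5] yaw 8.2 tilt [ 0.008  0.004 -1.   ] w 47.3 | shift [179.9 422.7  30.7] az -89.8
t 51.8 pos [456.  359.6 404.5] yaw 8.2 tilt [ 0.008  0.004 -1.   ] w 47.3 | shift [69.4 20.  31. ] az -89.8
```

The pan is level and the lock is still down. Next I fetch the weight, gripping across its 34 mm side at this yaw.

Request:
jog_arm --commands '[{"x":5,"y":20,"z":0,"ax":0,"ay":0,"az":0},{"x":15,"y":35,"z":0,"ax":0,"ay":0,"az":0},{"x":16,"y":36,"z":0,"ax":0,"ay":0,"az":0},{"x":16,"y":36,"z":0,"ax":0,"ay":0,"az":0},{"x":16,"y":36,"z":0,"ax":0,"ay":0,"az":0},{"x":16,"y":36,"z":0,"ax":0,"ay":0,"az":0},{"x":16,"y":36,"z":0,"ax":0,"ay":0,"az":0},{"x":16,"y":36,"z":0,"ax":0,"ay":0,"az":0},{"x":16,"y":36,"z":0,"ax":0,"ay":0,"az":0},{"x":16,"y":36,"z":0,"ax":0,"ay":0,"az":0},{"x":16,"y":36,"z":0,"ax":0,"ay":0,"az":0},{"x":12,"y":30,"z":0,"ax":0,"ay":0,"az":0},{"x":4,"y":14,"z":15,"ax":0,"ay":0,"az":0},{"x":0,"y":0,"z":35,"ax":0,"ay":0,"az":0},{"x":0,"y":0,"z":40,"ax":0,"ay":0,"az":0},{"x":0,"y":0,"z":30,"ax":0,"ay":0,"az":0},{"x":0,"y":0,"z":10,"ax":0,"ay":0,"az":0},{"x":0,"y":0,"z":0,"ax":0,"ay":0,"az":0},{"x":0,"y":0,"z":0,"ax":0,"ay":0,"az":0}]' --claw -0.3

```text
clock: 53.65
ee_pos: [694.0, -33.6, 270.2]
ee_rot: [0.0, 0.997, 0.072, 0.001]
wrist_force: [1.0, 0.1, 0.3]
width: 61.3
gripper_force: 0.0
```

Run:
```python
from h import *
c=capture("side"); P,ok=cloud(c)
x,y,z=P[...,0],P[...,1],P[...,2]; hsv=cv2.cvtColor(c["img"],cv2.COLOR_BGR2HSV)
m=(abs(x-695)<60)&(abs(y+32)<60)&(z>15)&(z<30)&(hsv[...,1]>60)&(hsv[...,0]<35)
print("weight",m.sum(),cv2.minAreaRect(np.c_[x[m],y[m]].astype(np.float32)))
go(694.5,-32,7,8.1)
```

```text
weight 161 ((692.665283203125, -28.468730926513672), (48.98918151855469, 35.943939208984375), 10.548534393310547)
t 53.7 pos [694.3 -33.8 271.2] yaw 8.2 tilt [ 0.003 -0.001 -1.   ] w 61.2 | shift [ 0.3 -1.8 65.2] az 0.1
```

Request:
jog_arm --commands '[{"x":0,"y":-2,"z":15,"ax":0,"ay":0,"az":0},{"x":0,"y":0,"z":20,"ax":0,"ay":0,"az":0},{"x":0,"y":0,"z":20,"ax":0,"ay":0,"az":0},{"x":0,"y":0,"z":7,"ax":0,"ay":0,"az":0},{"x":0,"y":0,"z":2,"ax":0,"ay":0,"az":0},{"x":0,"y":0,"z":0,"ax":0,"ay":0,"az":0}]'

```text
clock: 54.3
ee_pos: [693.7, -32.0, 205.8]
ee_rot: [0.0, 0.997, 0.071, 0.001]
wrist_force: [-0.5, 0.2, 0.3]
width: 61.2
gripper_force: 0.0
```

Request:
jog_arm --commands '[{"x":0,"y":0,"z":0,"ax":0,"ay":0,"az":0},{"x":0,"y":0,"z":0,"ax":0,"ay":0,"az":0},{"x":0,"y":0,"z":0,"ax":0,"ay":0,"az":0},{"x":0,"y":0,"z":0,"ax":0,"ay":0,"az":0},{"x":0,"y":0,"z":0,"ax":0,"ay":0,"az":0},{"x":0,"y":0,"z":0,"ax":0,"ay":0,"az":0},{"x":0,"y":0,"z":-6,"ax":0,"ay":0,"az":0},{"x":0,"y":0,"z":-20,"ax":0,"ay":0,"az":0},{"x":0,"y":0,"z":-40,"ax":0,"ay":0,"az":0},{"x":0,"y":0,"z":-40,"ax":0,"ay":0,"az":0},{"x":0,"y":0,"z":-40,"ax":0,"ay":0,"az":0},{"x":0,"y":0,"z":-15,"ax":0,"ay":0,"az":0},{"x":0,"y":0,"z":0,"ax":0,"ay":0,"az":0}]' --claw 1 --force 45

```text
clock: 55.6
ee_pos: [693.8, -32.1, 370.0]
ee_rot: [0.001, 0.997, 0.071, 0.003]
wrist_force: [0.4, 0.0, -3.0]
width: 33.0
gripper_force: 45.0
```

Run:
```python
from h import *
go(*sc(0,0),168,8.1)
```

```text
t 55.6 pos [693.8 -32.1 370. ] yaw 8.2 tilt [ 0.006 -0.001 -1.   ] w 33.0 | shift [-180.1 -296.8    1.3] az 0.1
```

Request:
jog_arm --commands '[{"x":-10,"y":-17,"z":0,"ax":0,"ay":0,"az":0},{"x":-18,"y":-30,"z":0,"ax":0,"ay":0,"az":0},{"x":-20,"y":-33,"z":0,"ax":0,"ay":0,"az":0},{"x":-20,"y":-33,"z":0,"ax":0,"ay":0,"az":0},{"x":-20,"y":-33,"z":0,"ax":0,"ay":0,"az":0},{"x":-20,"y":-33,"z":0,"ax":0,"ay":0,"az":0},{"x":-20,"y":-33,"z":0,"ax":0,"ay":0,"az":0},{"x":-20,"y":-33,"z":0,"ax":0,"ay":0,"az":0},{"x":-18,"y":-30,"z":0,"ax":0,"ay":0,"az":0},{"x":-12,"y":-18,"z":0,"ax":0,"ay":0,"az":0},{"x":-2,"y":-4,"z":15,"ax":0,"ay":0,"az":0},{"x":0,"y":0,"z":25,"ax":0,"ay":0,"az":0},{"x":0,"y":0,"z":20,"ax":0,"ay":0,"az":0},{"x":0,"y":0,"z":0,"ax":0,"ay":0,"az":0},{"x":0,"y":0,"z":0,"ax":0,"ay":0,"az":0}]'

```text
clock: 57.1
ee_pos: [472.8, 235.8, 304.5]
ee_rot: [0.0, 0.997, 0.071, -0.002]
wrist_force: [0.2, -0.2, -0.7]
width: 33.7
gripper_force: 45.0
```

Run:
```python
from h import *
go(*sc(0,0),93,8.1)
```

```text
t 57.1 pos [472.8 235.8 304.5] yaw 8.1 tilt [-0.003 -0.001 -1.   ] w 33.7 | shift [ 0.6 -0.1 12.5] az 0.0
```

Request:
jog_arm --commands '[{"x":0,"y":0,"z":6,"ax":0,"ay":0,"az":0},{"x":0,"y":0,"z":4,"ax":0,"ay":0,"az":0},{"x":0,"y":0,"z":2,"ax":0,"ay":0,"az":0},{"x":0,"y":0,"z":0,"ax":0,"ay":0,"az":0},{"x":0,"y":0,"z":0,"ax":0,"ay":0,"az":0}]'

```text
clock: 57.6
ee_pos: [473.0, 236.4, 294.4]
ee_rot: [-0.0, 0.997, 0.071, 0.0]
wrist_force: [0.4, 0.4, -1.5]
width: 33.3
gripper_force: 45.0
```

Request:
jog_arm --commands '[{"x":0,"y":0,"z":2,"ax":0,"ay":0,"az":0},{"x":0,"y":0,"z":1,"ax":0,"ay":0,"az":0},{"x":0,"y":0,"z":0,"ax":0,"ay":0,"az":0},{"x":0,"y":0,"z":0,"ax":0,"ay":0,"az":0}]'

```text
clock: 58.0
ee_pos: [472.9, 236.4, 291.2]
ee_rot: [-0.0, 0.997, 0.071, -0.0]
wrist_force: [0.1, 0.0, -2.9]
width: 33.8
gripper_force: 45.0
```

Request:
jog_arm --commands '[{"x":0,"y":0,"z":0,"ax":0,"ay":0,"az":0},{"x":0,"y":0,"z":0,"ax":0,"ay":0,"az":0},{"x":0,"y":0,"z":0,"ax":0,"ay":0,"az":0},{"x":0,"y":0,"z":0,"ax":0,"ay":0,"az":0},{"x":0,"y":0,"z":-10,"ax":0,"ay":0,"az":0},{"x":0,"y":0,"z":-25,"ax":0,"ay":0,"az":0},{"x":0,"y":0,"z":-40,"ax":0,"ay":0,"az":0},{"x":0,"y":0,"z":-40,"ax":0,"ay":0,"az":0},{"x":0,"y":25,"z":-40,"ax":0,"ay":0,"az":0},{"x":0,"y":40,"z":0,"ax":0,"ay":0,"az":0},{"x":0,"y":40,"z":0,"ax":0,"ay":0,"az":0},{"x":0,"y":40,"z":0,"ax":0,"ay":0,"az":0},{"x":0,"y":40,"z":0,"ax":0,"ay":0,"az":0},{"x":0,"y":40,"z":0,"ax":0,"ay":0,"az":0},{"x":0,"y":40,"z":0,"ax":0,"ay":0,"az":0},{"x":0,"y":20,"z":0,"ax":0,"ay":0,"az":0},{"x":0,"y":0,"z":0,"ax":0,"ay":0,"az":0},{"x":0,"y":0,"z":0,"ax":0,"ay":0,"az":0}]' --claw -0.3

```text
clock: 59.8
ee_pos: [513.4, -45.6, 446.7]
ee_rot: [-0.0, 0.997, 0.071, 0.0]
wrist_force: [-0.1, -0.2, -0.7]
width: 61.2
gripper_force: 0.0
```

Run:
```python
from h import *
c=capture("side"); cv2.imwrite("pics/side6.png",c["img"])
P,ok=cloud(c); s=load("side0.npz"); P0,_=cloud(s); cs,sn=np.cos(YAW),np.sin(YAW)
def fit(P):
    d=P[...,:2]-S0; X=cs*d[...,0]+sn*d[...,1]; Y=-sn*d[...,0]+cs*d[...,1]; Z=P[...,2]
    m=(abs(X)<80)&(abs(X)>35)&(Y>-60)&(Y<60)&(Z>80)&(Z<97)
    k=np.linalg.lstsq(np.c_[X[m],Y[m],np.ones(m.sum())],Z[m],rcond=None)[0]; 
    b=(abs(X)<40)&(Y>115)&(Y<135)&(Z>90); return m.sum(),np.degrees(k[1]),k[2],"bar z",np.median(Z[b])
print(fit(P0)); print(fit(P))
t=capture("top")
for o in cases(t): print(o)
```

```text
(np.int64(1860), np.float64(0.04596279518361497), np.float64(87.91013615662102), 'bar z', np.float64(106.4998729154369))
(np.int64(1861), np.float64(0.0789551461842577), np.float64(87.91836904494645), 'bar z', np.float64(106.51987899894169))
([595.9, -293.0, 13.8], np.float64(52.6), np.float64(43.6), 21.6)
([580.6, -204.3, 15.4], np.float64(26.1), np.float64(26.3), 28.6)
([500.4, -192.7, 15.4], np.float64(48.5), np.float64(46.1), 48.6)
([428.5, -380.8, 15.5], np.float64(48.2), np.float64(47.4), 49.9)
([428.2, -186.5, 21.3], np.float64(28.3), np.float64(30.7), 32.0)
```

View pics/side6.png

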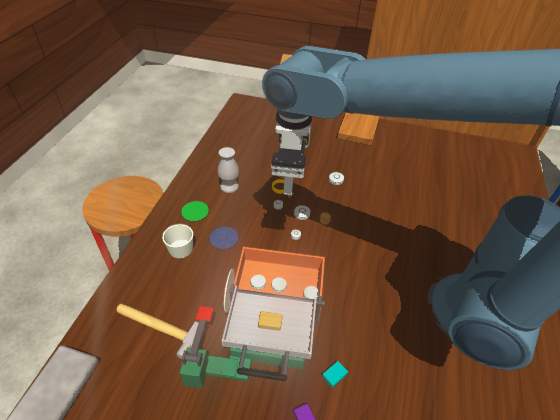

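The pan is level with the weight at (270,320). The three cases are in the tray at (258,282), (279,284) and (311,292), and the lock pad is down at (205,313). Nothing else has moved.

```bash
python3 -c "
from cell import *
print(sign_off())"
```

```text
the job is handed in; nothing more can be done
None
```

The job is done and handed in at about 60 s: all three middle-size cases on the bench are in the copper tray, poured at about 60° and held over two seconds, the lock is down, the pan is level with the brass weight back in it, and nothing else moved.

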